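Fill the gravity-feed spice rack

TASK

Load the gravity-feed rack one piece at a time: the plain salt tin first, so that it comes out first, then the two spice jars in either order. Lay each one on its side across the lane in the open mouth at the high end and let it roll down under the wire cage before you bring the next; in the end all three lie in a row against the front stop. Set them down in the mouth rather than dropping them, and leave the two apples where they are.

Things in the scene. Friction and masses are not known exactly. Their poses are not given: they have to be found in the camera images.
- tin: salt tin: a plain pale can, straight from foot to flat top with no wider lid and no label, 45 mm in diameter and 100 mm tall, standing upright on the wooden stove cover at the start. About 0.12 kg. Origin: centre of its underside; its z axis runs up its length.
- jar_a: spice jar, a straight glass cylinder 106 mm tall with a red screw lid, standing upright at the start. Body 42 mm in diameter, lid (top 21 mm) 45 mm. About 0.11 kg. Origin: centre of its underside; its z axis runs up its length to the lid. The two spice jars have the same size and are interchangeable.
- jar_b: spice jar, a straight glass cylinder 106 mm tall with a red screw lid, standing upright at the start. Body 42 mm in diameter, lid (top 21 mm) 45 mm. About 0.11 kg. Origin: centre of its underside; its z axis runs up its length to the lid. The two spice jars have the same size and are interchangeable.
- tin_mid (a point): the middle of the tin, on its axis 50 mm above its underside
- jar_a_mid (a point): the middle of jar_a, on its axis 53 mm above its underside
- jar_b_mid (a point): the middle of jar_b, on its axis 53 mm above its underside
- rack: gravity-feed rack: pale wooden sloped lane on legs, fixed to the cover, 280 x 138 mm. Origin on the cover (50 mm above the range top); x up the slope, y across the lane to the left, z up. Floor height above the origin: 45 mm + 0.245 x (a slope of 0.24 rad). Lane 118 mm wide; side walls stand 14 mm above its floor. Front stop at x = -121 mm, 26 mm high; back lip at x = 150 mm, 10 mm high
- mouth (a point): centre of the open mouth, on the lane's floor (rack x = 72 mm, y = 0); axes as the rack. The mouth is open above from the wire cage to the back lip. The steel wire cage spans the lane from rack x = -93 to 6 mm, 54 mm clear above the floor. Pieces lying across the lane in the mouth roll down under it by themselves
- slot1 (a point): where the axis of the first piece lies, at the middle of the lane, against the front stop (axes as the rack, not sloped)
- slot2 (a point): the same for the second piece, 44 mm up the slope
- slot3 (a point): the same for the third piece, another 44 mm up the slope
- apple_far: bystander: red apple, 69 mm wide and 57 mm tall, origin at its underside
- apple_near: bystander: red apple, 68 mm wide and 61 mm tall, origin at its underside

How it is judged (in metres and radians):
On the way, in this order (a step that is already met when the one before it is completed fails the run):
1. the plain salt tin lies released at the front stop, first in line (x of tin_mid in the frame of slot1 between -0.018 and 0.018 m and y of tin_mid in the frame of slot1 between -0.03 and 0.03 m and z of tin_mid in the frame of slot1 between -0.014 and 0.014 m and angle between the z axis of tin and the y axis of rack, either way round below 0.4 rad and linear speed of tin below 0.03 m/s and contact force between the fingers and tin below 0.3 N), for 0.2 s.
2. one spice jar lies released right behind it (x of tin_mid in the frame of slot1 between -0.018 and 0.018 m and y of tin_mid in the frame of slot1 between -0.03 and 0.03 m and z of tin_mid in the frame of slot1 between -0.014 and 0.014 m and angle between the z axis of tin and the y axis of rack, either way round below 0.4 rad and (((x of jar_a_mid in the frame of slot2 between -0.018 and 0.018 m and y of jar_a_mid in the frame of slot2 between -0.03 and 0.03 m and z of jar_a_mid in the frame of slot2 between -0.014 and 0.014 m and angle between the z axis of jar_a and the y axis of rack, either way round below 0.4 rad) and linear speed of jar_a below 0.03 m/s and contact force between the fingers and jar_a below 0.3 N) or ((x of jar_b_mid in the frame of slot2 between -0.018 and 0.018 m and y of jar_b_mid in the frame of slot2 between -0.03 and 0.03 m and z of jar_b_mid in the frame of slot2 between -0.014 and 0.014 m and angle between the z axis of jar_b and the y axis of rack, either way round below 0.4 rad) and linear speed of jar_b below 0.03 m/s and contact force between the fingers and jar_b below 0.3 N))), for 0.2 s.
At the end, for the whole second after the job is handed in: the plain salt tin lies at slot1 against the front stop, one spice jar at slot2 and the other at slot3, each with its middle within 18 mm along, 30 mm across and 14 mm in height of its slot and its axis within 0.4 rad of straight across the lane, all released and at rest (all of step 1 and (((x of jar_a_mid in the frame of slot2 between -0.018 and 0.018 m and y of jar_a_mid in the frame of slot2 between -0.03 and 0.03 m and z of jar_a_mid in the frame of slot2 between -0.014 and 0.014 m and angle between the z axis of jar_a and the y axis of rack, either way round below 0.4 rad) and (x of jar_b_mid in the frame of slot3 between -0.018 and 0.018 m and y of jar_b_mid in the frame of slot3 between -0.03 and 0.03 m and z of jar_b_mid in the frame of slot3 between -0.014 and 0.014 m and angle between the z axis of jar_b and the y axis of rack, either way round below 0.4 rad)) or ((x of jar_b_mid in the frame of slot2 between -0.018 and 0.018 m and y of jar_b_mid in the frame of slot2 between -0.03 and 0.03 m and z of jar_b_mid in the frame of slot2 between -0.014 and 0.014 m and angle between the z axis of jar_b and the y axis of rack, either way round below 0.4 rad) and (x of jar_a_mid in the frame of slot3 between -0.018 and 0.018 m and y of jar_a_mid in the frame of slot3 between -0.03 and 0.03 m and z of jar_a_mid in the frame of slot3 between -0.014 and 0.014 m and angle between the z axis of jar_a and the y axis of rack, either way round below 0.4 rad))) and linear speed of each of jar_a, jar_b below 0.03 m/s and contact force between the fingers and jar_a below 0.3 N and contact force between the fingers and jar_b below 0.3 N); the robot touches nothing.
It fails at once if the tin or a jar dropped or thrown (faster than 1.3 m/s) (linear speed of any of tin, jar_a, jar_b above 1.3 m/s).
It fails at once if an apple pushed more than 40 mm from its place (distance of any of apple_far, apple_near from where it was at the start of the episode above 0.04 m).
It also fails if it takes over 72 s, if anything falls off the work surface, if the arm or the gripper's body presses on something with over 40 N, if the wrist force passes 120 N, or if a joint passes its speed limit or range.

ROBOT

A 6-joint arm with a two-finger parallel gripper is mounted at the origin on a cart in front of the work surface, level with it; the furniture and walls round the work are solid. World frame = base frame: x ahead of the robot, y to its left, z up, the work surface at z = 0. Lengths are in m, angles in degrees, forces in N, time in s.
With the tool pointing down it reaches from about 0.35 to 0.725 m from the base axis. Payload 4.3 kg.
Tool frame: the origin (TCP) lies at the very end of the fingers, on their centre line; the grasp point (between the pads) lies 19 mm behind it; z points along the fingers, y is the line along which they close (so a half turn about z gives the same grasp; the last joint's range is limited). The gripper opens to 85 mm and grips with 20 to 120 N. Pads are 22 mm wide; open, the fingers measure 114 mm over their backs; the gripper's body (76 mm by 85 mm) begins 54 mm behind the grasp point. The pads swing forward as they close: fully open they stand 13 mm farther back than shut.
Start: joints at [67.993, 21.618, 4.641, 73.018, 0, 83.68], TCP at [0.155, 0.554, 0.231] pointing down, gripper open.
Joint ranges: [-156.06, 156.06], [-48.1, 94.91], [-58.44, 69.94], [-101.28, 121.22], [-78.64, 73.56], [-180, 180]. Speed limits (degrees/s): [147.25, 147.25, 180, 180, 180, 180].

INTERFACE

Orientations are given as a 3x3 rotation matrix whose columns are the frame's x, y, z axes.
In Python, from rig import r gives the robot as it stands.
- The arm moves only by the shell command python3 -m creep 'ROWS' [FORCE]. ROWS is JSON, a list of rows, each an object of numbers: "x", "y", "z": the shift along the tool's x, y, z in cm; "ax", "ay", "az": the turn, a rotation vector about the tool's x, y, z in degrees; "grip": the finger opening in cm, from 0 to 8.54. A call has exactly 8 rows; each row shifts and turns the commanded pose from where the row before left it, along the tool's axes as they then stand; what a row does not reach is not made up. A row lasts 1/12 s, in which the tool goes at most 41.7 mm and 7.16 degrees, less where a joint would pass 70% of its speed; a pose out of reach is approached as far as the arm can. A call with a gripper value outside its range is refused whole. The fingers move at their own pace and stop on an object; FORCE is the grip in N (left out, the last holds). Time passes only in rows, so rows that do not move let the fingers close, or fill a call up. It gives the time, the measured TCP pose, the force, the opening and the grip force at its end, in the units of the state.
- r.state(): the state, without advancing time (a new reading comes with each control period).
- r.camera(name): name is "scene" or "top" or "wrist"; returns a dict with "image" (480x640x3 uint8, red, green, blue), "range_z" (480x640 float32, m along the optical axis (not along the pixel's ray), 0 where there is no reading), "intrinsics" (3x3 intrinsics, pixels), "distortion" ([k1, k2, p1, p2, k3] as OpenCV has them; the pictures are not rectified), "R" (3x3) and "t" (3): a world point X has camera coordinates R X + t. Camera axes: x right, y down, z forward; pixel columns grow to the right and rows downward; lengths in m; the calibration is good to about 2 mm. A picture is of the moment at which its call begins.
- r.finish_job(): hands the job in; it is judged then, once.
The state is a dict: "clock": time; "qpos": joint angles; "qd": joint speeds; "tau": joint torques, N m; "eef_pos": TCP position; "tool_rot": TCP orientation; "force": force on the tool from outside, world axes, zero at the start; "moment": the same for the moment, N m; "grip_width": opening from 0.0 (shut) to 1.0 (fully open); "grasp_force": force on a finger pad.
Only numpy, scipy, OpenCV 4.12 (cv2) and the standard library are available. Lean on these libraries where they do the work, as an engineer would, in place of code of your own. Each camera call takes 0.05 s, during which the arm holds its last target. There are 200 camera calls.

## Working session

There is one attempt and no reset: what is moved stays moved. The work goes in short steps, Python scripts to look and compute and a shell command to move; the robot and the scene stay as the last step left them, time stands still between calls to the robot, and variables do not carry over. Pictures are saved under pics/ and viewed, at most 10 in all, crops included, and the job is handed in when it is done.

```bash
mkdir -p pics; ls
python3 - <<'E'
from rig import r
import cv2,numpy as np
s=r.state();print(s)
for n in("scene","top"):
    c=r.camera(n);cv2.imwrite(f"pics/{n}0.png",c["image"][:,:,::-1]);np.savez(f"{n}0.npz",**c)
    print(n,c["intrinsics"],c["R"],c["t"],c["distortion"],(c["range_z"]>0).mean())
E
```

```text
pics
{'clock': 0.0, 'qpos': array([ 6.79945045e+01,  2.16610092e+01,  4.56345555e+00,  7.30184453e+01,
       -6.06354319e-04,  8.36821799e+01]), 'qd': array([ 0.03945259,  0.06745796,  0.08636506,  0.01638283,  0.0425504 ,
       -0.0705354 ]), 'tau': array([ 2.38516986e-03, -4.63607419e+01,  2.69873214e+01,  2.10732047e-02,
        1.28085480e-04,  1.06223467e-05]), 'eef_pos': array([0.15520942, 0.55297912, 0.23037326]), 'tool_rot': array([[-9.62749855e-01,  2.70392596e-01, -7.48782588e-04],
       [ 2.70393549e-01,  9.62748041e-01, -1.88103422e-03],
       [ 2.12271246e-04, -2.01343140e-03, -9.99997951e-01]]), 'force': array([ 0.2499824 , -0.22450151, -0.09657481]), 'moment': array([-0.0143542 ,  0.03244954, -0.04279352]), 'grasp_force': 0.0, 'grip_width': 1.003396188831122}
scene [[470.22459855   0.         315.9014512 ]
 [  0.         470.22459855 241.8838878 ]
 [  0.           0.           1.        ]] [[ 0.52190677 -0.85297617  0.00670621]
 [-0.57765664 -0.35921112 -0.73299399]
 [ 0.62763535  0.37868064 -0.68020206]] [-0.232594    0.44292564  0.5511267 ] [-0.02501594  0.          0.          0.          0.        ] 0.9961328125
top [[508.92459917   0.         317.16241689]
 [  0.         508.92459917 246.67532818]
 [  0.           0.           1.        ]] [[ 0.01423421 -0.99972414 -0.01868217]
 [-0.99711758 -0.01279958 -0.07478431]
 [ 0.07452456  0.01969282 -0.99702472]] [0.05245452 0.57302173 0.91475243] [-0.00883472  0.          0.          0.          0.        ] 0.9958658854166667
```

View pics/scene0.png

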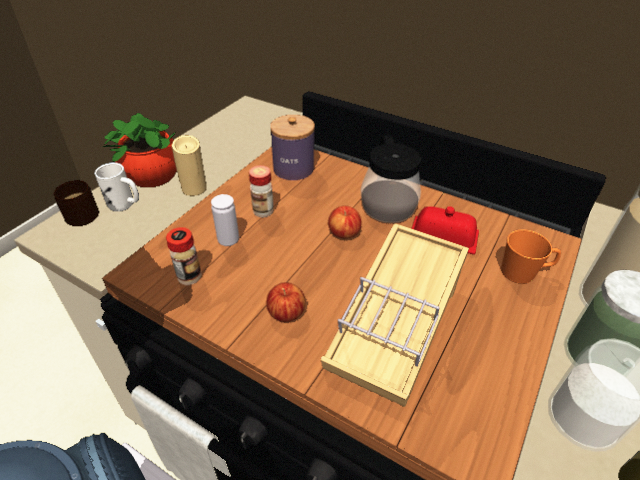

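View pics/top0.png

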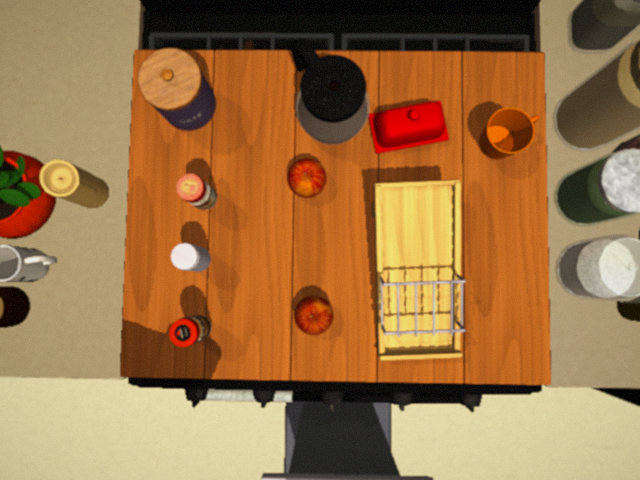

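The scene image shows the plain tin at (226,218), with jars at (184,255) and (262,190). In the top view the lid tops are at (186,257) for the tin and (186,332) and (192,188) for the jars. The rack is at (420,270), with its mouth toward the far side.

```bash
cat > h.py <<'E'
import numpy as np,cv2
def cloud(c):
    h,w=c["range_z"].shape
    u,v=np.meshgrid(np.arange(w,dtype=np.float32),np.arange(h,dtype=np.float32))
    n=cv2.undistortPoints(np.stack([u.ravel(),v.ravel()],1)[:,None],c["intrinsics"],c["distortion"])[:,0]
    z=c["range_z"].ravel()
    P=np.c_[n*z[:,None],z]
    return ((P-c["t"])@c["R"]).reshape(h,w,3)
E
python3 - <<'E'
from h import *
T=dict(np.load("top0.npz"));S=dict(np.load("scene0.npz"))
for c,n in((T,"T"),(S,"S")):
    W=cloud(c)
    hsv=cv2.cvtColor(c["image"],cv2.COLOR_RGB2HSV)
    if n=="T":
        for nm,(u,v) in dict(tin=(186,257),jn=(186,332),jf=(192,188),apf=(307,177),apn=(314,315),oats=(170,75),pot=(332,88),dish=(408,125),mouth=(420,225),back=(418,186),cover=(250,250)).items():
            print(nm,W[v,u].round(4))
    # objects as height blobs: points in z 0.06..0.17 in region
    m=(W[...,2]>.085)&(W[...,2]<.17)
    P=W[m]
    for nm,k in dict(tin=(186,257),jn=(186,332),jf=(192,188)).items():
        ctr=cloud(T)[k[1],k[0]][:2]
        Q=P[np.hypot(*(P[:,:2]-ctr).T)<.04]
        Qt=Q[Q[:,2]>np.percentile(Q[:,2],98)-.006]
        (cx,cy),rad=cv2.minEnclosingCircle(Qt[:,:2].astype(np.float32))
        print(n,nm,"top circle",round(cx,4),round(cy,4),round(rad,4),"z",Q[:,2].max().round(4))
    # rack wood
    m=cv2.inRange(hsv,(18,60,120),(32,200,255))
    cs=max(cv2.findContours(m,0,1)[0],key=cv2.contourArea)
    mm=np.zeros_like(m);cv2.drawContours(mm,[cs],-1,255,-1)
    P=W[(mm>0)&(W[...,2]>.06)&(W[...,2]<.18)]
    print(n,"rack",cv2.minAreaRect(P[:,:2].astype(np.float32)),len(P))
E
```

```text
tin [0.5435 0.2666 0.15  ]
jn [0.4257 0.2609 0.1563]
jf [0.6535 0.2586 0.1574]
apf [0.6853 0.0777 0.1   ]
apn [0.4517 0.0624 0.0964]
oats [0.8272 0.2918 0.1854]
pot [0.8495 0.0368 0.08  ]
dish [ 0.7762 -0.0934  0.1037]
mouth [ 0.6035 -0.1114  0.1154]
back [ 0.664  -0.1039  0.1395]
cover [0.5628 0.1801 0.0479]
T tin top circle 0.5457 0.2709 0.0212 z 0.1538
T jn top circle 0.4249 0.2663 0.0224 z 0.1593
T jf top circle 0.6564 0.2637 0.0223 z 0.1599
T rack ((0.6306456327438354, 0.5305402874946594), (0.13696220517158508, 0.16362008452415466), 75.63878631591797) 1942
S tin top circle 0.5458 0.2721 0.0215 z 0.1523
S jn top circle 0.4255 0.2669 0.0235 z 0.1581
S jf top circle 0.6549 0.2662 0.0233 z 0.1586
S rack ((0.822191596031189, 0.39590463042259216), (0.1453889012336731, 0.40543630719184875), 73.46788024902344) 1183
```

```bash
cat >> h.py <<'E'
from scipy.spatial.transform import Rotation as Ro
def plan(p1,R1,grip,p0=None,R0=None,n=None):
    """suggest rows (cm, deg, tool axes) from the measured pose to p1,R1"""
    if p0 is None:
        from rig import r
        s=r.state();p0,R0=s["eef_pos"],s["tool_rot"]
    p0,p1=np.array(p0),np.array(p1)
    w=Ro.from_matrix(R0.T@R1).as_rotvec(degrees=True)
    n=n or int(np.ceil(max(np.linalg.norm(p1-p0)/.038,np.linalg.norm(w)/6.9,1)))
    p,R=p0.copy(),R0.copy()
    print(n,"rows")
    for i in range(n):
        v=np.round(R.T@(p0+(p1-p0)*(i+1)/n-p)*100,1); a=np.round(w/n,1)
        p=p+R@v/100; R=R@Ro.from_rotvec(a,degrees=True).as_matrix()
        print(dict(zip(("x","y","z","ax","ay","az"),map(float,[*v,*a]))))
    print("end err mm",((p-p1)*1e3).round(1))
def fr(z,y):
    z=np.array(z,float);z/=np.linalg.norm(z);y=np.array(y,float);y-=z*(y@z);y/=np.linalg.norm(y)
    return np.c_[np.cross(y,z),y,z]
d2=np.deg2rad
def Rgrasp(az,p=35):
    a,p=d2(az),d2(p)
    return fr([np.cos(p)*np.cos(a),np.cos(p)*np.sin(a),-np.sin(p)],[np.sin(a),-np.cos(a),0])
E
python3 - <<'E'
from h import *
c=dict(np.load("top0.npz"));W=cloud(c)
hsv=cv2.cvtColor(c["image"],cv2.COLOR_RGB2HSV)
print(hsv[225,420],hsv[250,250],hsv[355,420])
win=np.zeros((480,640),bool);win[172:366,366:472]=1
m=win&(hsv[...,0]>=17)&(hsv[...,0]<35)&(hsv[...,1]>60)&(hsv[...,2]>90)
P=W[m&(W[...,2]>.055)]
print(len(P),cv2.minAreaRect(P[:,:2].astype(np.float32)))
# side walls: per x slice, y extremes
xs=np.arange(.36,.68,.02);L=[]
for x in xs:
    q=P[abs(P[:,0]-x)<.01]
    if len(q)>20:L.append((x,np.percentile(q[:,1],1),np.percentile(q[:,1],99)))
L=np.array(L);print(L.round(3))
# floor plane from mouth
F=W[200:258,392:446].reshape(-1,3)
A=np.c_[F[:,:2],np.ones(len(F))];k=np.linalg.lstsq(A,F[:,2],rcond=None)[0];print("plane",k,np.degrees(np.arctan2(k[1],k[0])))
# apple clearance etc
print(plan([.546-.21*.12,.2715-.79*.12,.105+.57*.12],Rgrasp(75),8.5))
E
```

```text
[ 20 156 241] [ 14 207 196] [ 19 163 228]
13682 ((0.5262547135353088, -0.06798105686903), (0.29576122760772705, 0.22187936305999756), 3.332754135131836)
[[ 0.38  -0.183 -0.049]
 [ 0.4   -0.184 -0.048]
 [ 0.42  -0.182 -0.047]
 [ 0.44  -0.18  -0.046]
 [ 0.46  -0.18  -0.045]
 [ 0.48  -0.179 -0.044]
 [ 0.5   -0.178  0.042]
 [ 0.52  -0.175 -0.042]
 [ 0.54  -0.177 -0.041]
 [ 0.56  -0.176 -0.04 ]
 [ 0.58  -0.175 -0.039]
 [ 0.6   -0.173 -0.037]
 [ 0.62  -0.172 -0.037]
 [ 0.64  -0.171 -0.035]
 [ 0.66  -0.17  -0.034]
 [ 0.68  -0.169 -0.053]]
plane [-0.10926334  0.61284341  0.248918  ] 100.10899854887793
15 rows
{'x': -3.0, 'y': -1.8, 'z': 0.4, 'ax': -2.8, 'ay': 2.9, 'az': 5.4}
{'x': -3.2, 'y': -1.4, 'z': 0.1, 'ax': -2.8, 'ay': 2.9, 'az': 5.4}
{'x': -3.3, 'y': -1.2, 'z': -0.1, 'ax': -2.8, 'ay': 2.9, 'az': 5.4}
{'x': -3.4, 'y': -0.8, 'z': -0.3, 'ax': -2.8, 'ay': 2.9, 'az': 5.4}
{'x': -3.5, 'y': -0.5, 'z': -0.5, 'ax': -2.8, 'ay': 2.9, 'az': 5.4}
{'x': -3.4, 'y': -0.2, 'z': -0.7, 'ax': -2.8, 'ay': 2.9, 'az': 5.4}
{'x': -3.4, 'y': 0.2, 'z': -0.8, 'ax': -2.8, 'ay': 2.9, 'az': 5.4}
{'x': -3.3, 'y': 0.6, 'z': -1.1, 'ax': -2.8, 'ay': 2.9, 'az': 5.4}
{'x': -3.2, 'y': 1.0, 'z': -1.1, 'ax': -2.8, 'ay': 2.9, 'az': 5.4}
{'x': -3.1, 'y': 1.3, 'z': -1.3, 'ax': -2.8, 'ay': 2.9, 'az': 5.4}
{'x': -2.8, 'y': 1.6, 'z': -1.3, 'ax': -2.8, 'ay': 2.9, 'az': 5.4}
{'x': -2.6, 'y': 1.9, 'z': -1.4, 'ax': -2.8, 'ay': 2.9, 'az': 5.4}
{'x': -2.3, 'y': 2.3, 'z': -1.4, 'ax': -2.8, 'ay': 2.9, 'az': 5.4}
{'x': -2.0, 'y': 2.5, 'z': -1.4, 'ax': -2.8, 'ay': 2.9, 'az': 5.4}
{'x': -1.7, 'y': 2.8, 'z': -1.3, 'ax': -2.8, 'ay': 2.9, 'az': 5.4}
end err mm [ 0.4  0.3 -0.1]
None
```

Run:
```python
from h import *
A=[.42,.17,.30];plan(A,Rgrasp(75),8.5,n=16)
plan([.546-.21*.12,.2715-.79*.12,.105+.57*.12],Rgrasp(75),8.5,p0=A,R0=Rgrasp(75),n=6)
```

```text
16 rows
{'x': -2.2, 'y': -1.9, 'z': -0.4, 'ax': -2.7, 'ay': 2.7, 'az': 5.1}
{'x': -2.4, 'y': -1.6, 'z': -0.7, 'ax': -2.7, 'ay': 2.7, 'az': 5.1}
{'x': -2.5, 'y': -1.4, 'z': -0.8, 'ax': -2.7, 'ay': 2.7, 'az': 5.1}
{'x': -2.5, 'y': -1.1, 'z': -0.9, 'ax': -2.7, 'ay': 2.7, 'az': 5.1}
{'x': -2.6, 'y': -0.8, 'z': -1.2, 'ax': -2.7, 'ay': 2.7, 'az': 5.1}
{'x': -2.6, 'y': -0.6, 'z': -1.3, 'ax': -2.7, 'ay': 2.7, 'az': 5.1}
{'x': -2.5, 'y': -0.2, 'z': -1.4, 'ax': -2.7, 'ay': 2.7, 'az': 5.1}
{'x': -2.5, 'y': 0.0, 'z': -1.6, 'ax': -2.7, 'ay': 2.7, 'az': 5.1}
{'x': -2.4, 'y': 0.4, 'z': -1.7, 'ax': -2.7, 'ay': 2.7, 'az': 5.1}
{'x': -2.3, 'y': 0.6, 'z': -1.8, 'ax': -2.7, 'ay': 2.7, 'az': 5.1}
{'x': -2.1, 'y': 0.9, 'z': -1.8, 'ax': -2.7, 'ay': 2.7, 'az': 5.1}
{'x': -1.9, 'y': 1.2, 'z': -1.9, 'ax': -2.7, 'ay': 2.7, 'az': 5.1}
{'x': -1.8, 'y': 1.4, 'z': -1.9, 'ax': -2.7, 'ay': 2.7, 'az': 5.1}
{'x': -1.5, 'y': 1.6, 'z': -1.9, 'ax': -2.7, 'ay': 2.7, 'az': 5.1}
{'x': -1.2, 'y': 1.9, 'z': -1.9, 'ax': -2.7, 'ay': 2.7, 'az': 5.1}
{'x': -1.0, 'y': 2.1, 'z': -1.8, 'ax': -2.7, 'ay': 2.7, 'az': 5.1}
end err mm [0.2 0.1 0.2]
6 rows
{'x': -1.4, 'y': 1.6, 'z': 1.7, 'ax': 0.0, 'ay': 0.0, 'az': 0.0}
{'x': -1.4, 'y': 1.6, 'z': 1.6, 'ax': 0.0, 'ay': 0.0, 'az': 0.0}
{'x': -1.5, 'y': 1.6, 'z': 1.7, 'ax': 0.0, 'ay': 0.0, 'az': 0.0}
{'x': -1.4, 'y': 1.6, 'z': 1.6, 'ax': 0.0, 'ay': 0.0, 'az': 0.0}
{'x': -1.4, 'y': 1.6, 'z': 1.7, 'ax': 0.0, 'ay': 0.0, 'az': 0.0}
{'x': -1.4, 'y': 1.6, 'z': 1.6, 'ax': 0.0, 'ay': 0.0, 'az': 0.0}
end err mm [ 0.3 -0.3  0.2]
```

```bash
python3 -m creep '[{"x":-2.2,"y":-1.9,"z":-0.4,"ax":-2.7,"ay":2.7,"az":5.1,"grip":8.5},{"x":-2.4,"y":-1.6,"z":-0.7,"ax":-2.7,"ay":2.7,"az":5.1},{"x":-2.5,"y":-1.4,"z":-0.8,"ax":-2.7,"ay":2.7,"az":5.1},{"x":-2.5,"y":-1.1,"z":-0.9,"ax":-2.7,"ay":2.7,"az":5.1},{"x":-2.6,"y":-0.8,"z":-1.2,"ax":-2.7,"ay":2.7,"az":5.1},{"x":-2.6,"y":-0.6,"z":-1.3,"ax":-2.7,"ay":2.7,"az":5.1},{"x":-2.5,"y":-0.2,"z":-1.4,"ax":-2.7,"ay":2.7,"az":5.1},{"x":-2.5,"y":0,"z":-1.6,"ax":-2.7,"ay":2.7,"az":5.1}]'
python3 -m creep '[{"x":-2.4,"y":0.4,"z":-1.7,"ax":-2.7,"ay":2.7,"az":5.1},{"x":-2.3,"y":0.6,"z":-1.8,"ax":-2.7,"ay":2.7,"az":5.1},{"x":-2.1,"y":0.9,"z":-1.8,"ax":-2.7,"ay":2.7,"az":5.1},{"x":-1.9,"y":1.2,"z":-1.9,"ax":-2.7,"ay":2.7,"az":5.1},{"x":-1.8,"y":1.4,"z":-1.9,"ax":-2.7,"ay":2.7,"az":5.1},{"x":-1.5,"y":1.6,"z":-1.9,"ax":-2.7,"ay":2.7,"az":5.1},{"x":-1.2,"y":1.9,"z":-1.9,"ax":-2.7,"ay":2.7,"az":5.1},{"x":-1.0,"y":2.1,"z":-1.8,"ax":-2.7,"ay":2.7,"az":5.1}]'
python3 - <<'E'
from h import *
from rig import r
s=r.state();print(s["qpos"].round(1))
print((s["tool_rot"]-Rgrasp(75)).round(2))
plan([.546-.21*.12,.2715-.79*.12,.105+.57*.12],Rgrasp(75),8.5)
E
```

```text
[68.  21.7  4.6 73.  -0.  83.7]
[[-1.11 -0.7  -0.21]
 [-0.28  1.22 -0.79]
 [-0.82 -0.   -0.43]]
15 rows
{'x': -3.0, 'y': -1.8, 'z': 0.4, 'ax': -2.8, 'ay': 2.9, 'az': 5.4}
{'x': -3.2, 'y': -1.4, 'z': 0.1, 'ax': -2.8, 'ay': 2.9, 'az': 5.4}
{'x': -3.3, 'y': -1.2, 'z': -0.1, 'ax': -2.8, 'ay': 2.9, 'az': 5.4}
{'x': -3.4, 'y': -0.8, 'z': -0.3, 'ax': -2.8, 'ay': 2.9, 'az': 5.4}
{'x': -3.5, 'y': -0.5, 'z': -0.5, 'ax': -2.8, 'ay': 2.9, 'az': 5.4}
{'x': -3.4, 'y': -0.2, 'z': -0.7, 'ax': -2.8, 'ay': 2.9, 'az': 5.4}
{'x': -3.4, 'y': 0.2, 'z': -0.8, 'ax': -2.8, 'ay': 2.9, 'az': 5.4}
{'x': -3.3, 'y': 0.6, 'z': -1.1, 'ax': -2.8, 'ay': 2.9, 'az': 5.4}
{'x': -3.2, 'y': 1.0, 'z': -1.1, 'ax': -2.8, 'ay': 2.9, 'az': 5.4}
{'x': -3.1, 'y': 1.3, 'z': -1.3, 'ax': -2.8, 'ay': 2.9, 'az': 5.4}
{'x': -2.8, 'y': 1.6, 'z': -1.3, 'ax': -2.8, 'ay': 2.9, 'az': 5.4}
{'x': -2.6, 'y': 1.9, 'z': -1.4, 'ax': -2.8, 'ay': 2.9, 'az': 5.4}
{'x': -2.3, 'y': 2.3, 'z': -1.4, 'ax': -2.8, 'ay': 2.9, 'az': 5.4}
{'x': -2.0, 'y': 2.5, 'z': -1.4, 'ax': -2.8, 'ay': 2.9, 'az': 5.4}
{'x': -1.7, 'y': 2.8, 'z': -1.3, 'ax': -2.8, 'ay': 2.9, 'az': 5.4}
end err mm [ 0.4  0.3 -0.1]schema error: expected keys x, y, z, ax, ay, az, grip
schema error: expected keys x, y, z, ax, ay, az, grip
```

```bash
python3 -m creep '[{"x":-2.2,"y":-1.9,"z":-0.4,"ax":-2.7,"ay":2.7,"az":5.1,"grip":8.5},{"x":-2.4,"y":-1.6,"z":-0.7,"ax":-2.7,"ay":2.7,"az":5.1,"grip":8.5},{"x":-2.5,"y":-1.4,"z":-0.8,"ax":-2.7,"ay":2.7,"az":5.1,"grip":8.5},{"x":-2.5,"y":-1.1,"z":-0.9,"ax":-2.7,"ay":2.7,"az":5.1,"grip":8.5},{"x":-2.6,"y":-0.8,"z":-1.2,"ax":-2.7,"ay":2.7,"az":5.1,"grip":8.5},{"x":-2.6,"y":-0.6,"z":-1.3,"ax":-2.7,"ay":2.7,"az":5.1,"grip":8.5},{"x":-2.5,"y":-0.2,"z":-1.4,"ax":-2.7,"ay":2.7,"az":5.1,"grip":8.5},{"x":-2.5,"y":0,"z":-1.6,"ax":-2.7,"ay":2.7,"az":5.1,"grip":8.5}]' && 
python3 -m creep '[{"x":-2.4,"y":0.4,"z":-1.7,"ax":-2.7,"ay":2.7,"az":5.1,"grip":8.5},{"x":-2.3,"y":0.6,"z":-1.8,"ax":-2.7,"ay":2.7,"az":5.1,"grip":8.5},{"x":-2.1,"y":0.9,"z":-1.8,"ax":-2.7,"ay":2.7,"az":5.1,"grip":8.5},{"x":-1.9,"y":1.2,"z":-1.9,"ax":-2.7,"ay":2.7,"az":5.1,"grip":8.5},{"x":-1.8,"y":1.4,"z":-1.9,"ax":-2.7,"ay":2.7,"az":5.1,"grip":8.5},{"x":-1.5,"y":1.6,"z":-1.9,"ax":-2.7,"ay":2.7,"az":5.1,"grip":8.5},{"x":-1.2,"y":1.9,"z":-1.9,"ax":-2.7,"ay":2.7,"az":5.1,"grip":8.5},{"x":-1.0,"y":2.1,"z":-1.8,"ax":-2.7,"ay":2.7,"az":5.1,"grip":8.5}]'
python3 - <<'E'
import re
t=open('h.py').read()
t=t.replace('''        print(dict(zip(("x","y","z","ax","ay","az"),map(float,[*v,*a]))))''','''        print('{'+','.join(f'"{k}":{q:g}' for k,q in zip(("x","y","z","ax","ay","az","grip"),[*v,*a,grip]))+'},')''')
open('h.py','w').write(t)
from h import *
from rig import r
s=r.state();print(s["qpos"].round(1),s["eef_pos"])
print((s["tool_rot"]-Rgrasp(75)).round(2))
plan([.546-.21*.12,.2715-.79*.12,.105+.57*.12],Rgrasp(75),8.5)
E
```

```text
clock: 0.77
eef_pos: [0.288, 0.3608, 0.266]
tool_rot: [[-0.517, 0.853, -0.071], [0.724, 0.48, 0.496], [0.457, 0.205, -0.865]]
force: [1.4, -0.6, -0.8]
grip_width: 0.998
grasp_force: 0.0
clock: 1.43
eef_pos: [0.4211, 0.1689, 0.3007]
tool_rot: [[0.148, 0.964, 0.221], [0.545, -0.266, 0.795], [0.825, 0.003, -0.565]]
force: [1.1, -0.1, -0.7]
grip_width: 0.996
grasp_force: 0.0
[-22.6   2.  -30.6  67.6  55.   77.4] [0.42110938 0.16889687 0.30073685]
[[-0.   -0.    0.01]
 [-0.01 -0.01  0.  ]
 [ 0.01  0.    0.01]]
5 rows
{"x":-1.7,"y":1.9,"z":2,"ax":0.1,"ay":-0.1,"az":-0,"grip":8.5},
{"x":-1.7,"y":1.8,"z":2,"ax":0.1,"ay":-0.1,"az":-0,"grip":8.5},
{"x":-1.8,"y":1.9,"z":2,"ax":0.1,"ay":-0.1,"az":-0,"grip":8.5},
{"x":-1.7,"y":1.9,"z":2,"ax":0.1,"ay":-0.1,"az":-0,"grip":8.5},
{"x":-1.7,"y":1.9,"z":2,"ax":0.1,"ay":-0.1,"az":-0,"grip":8.5},
end err mm [-0.1 -0.2 -0.1]
```

```bash
python3 -m creep '[{"x":-1.7,"y":1.9,"z":2,"ax":0.1,"ay":-0.1,"az":0,"grip":8.5},{"x":-1.7,"y":1.8,"z":2,"ax":0.1,"ay":-0.1,"az":0,"grip":8.5},{"x":-1.8,"y":1.9,"z":2,"ax":0.1,"ay":-0.1,"az":0,"grip":8.5},{"x":-1.7,"y":1.9,"z":2,"ax":0.1,"ay":-0.1,"az":0,"grip":8.5},{"x":-1.7,"y":1.9,"z":2,"ax":0.1,"ay":-0.1,"az":0,"grip":8.5},{"x":0,"y":0,"z":2.5,"ax":0,"ay":0,"az":0,"grip":8.5},{"x":0,"y":0,"z":2,"ax":0,"ay":0,"az":0,"grip":8.5},{"x":0,"y":0,"z":0,"ax":0,"ay":0,"az":0,"grip":8.5}]'
python3 - <<'E'
from h import *
from rig import r
c=r.camera("scene");cv2.imwrite("pics/s1.png",c["image"][:,:,::-1][60:380,60:460])
R=Rgrasp(75);t=np.array([.546,.2715,.105])+R[:,2]*.015
print(r.state()["qpos"].round(1));plan(t,R,8.5,n=5)
E
```

```text
clock: 2.1
eef_pos: [0.5277, 0.216, 0.1447]
tool_rot: [[0.147, 0.968, 0.204], [0.555, -0.251, 0.793], [0.819, -0.003, -0.574]]
force: [-0.1, -0.9, 0.7]
grip_width: 0.996
grasp_force: 0.0
[-11.7  19.5 -34.4  32.1  54.9  95.1]
5 rows
{"x":0,"y":0.1,"z":1.7,"ax":-0.1,"ay":0,"az":0,"grip":8.5},
{"x":0,"y":0,"z":1.8,"ax":-0.1,"ay":0,"az":0,"grip":8.5},
{"x":0,"y":0.1,"z":1.7,"ax":-0.1,"ay":0,"az":0,"grip":8.5},
{"x":0,"y":0.1,"z":1.7,"ax":-0.1,"ay":0,"az":0,"grip":8.5},
{"x":0,"y":0,"z":1.8,"ax":-0.1,"ay":0,"az":0,"grip":8.5},
end err mm [-0.5  0.  -0.5]
```

View pics/s1.png

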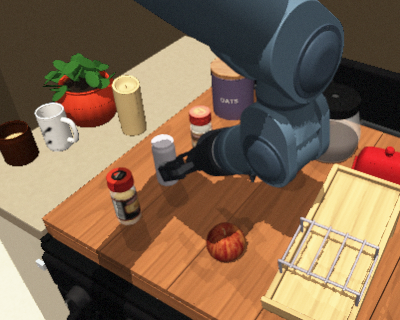

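The fingers straddle the tin (crop 165,160), and the near apple (225,242) is clear. I'll close in next.

```bash
python3 -m creep '[{"x":0,"y":0.1,"z":1.7,"ax":0,"ay":0,"az":0,"grip":8.5},{"x":0,"y":0,"z":1.8,"ax":-0.1,"ay":0,"az":0,"grip":8.5},{"x":0,"y":0.1,"z":1.7,"ax":0,"ay":0,"az":0,"grip":8.5},{"x":0,"y":0.1,"z":1.7,"ax":-0.1,"ay":0,"az":0,"grip":8.5},{"x":0,"y":0,"z":1.8,"ax":0,"ay":0,"az":0,"grip":8.5},{"x":0,"y":0,"z":0,"ax":0,"ay":0,"az":0,"grip":8.5},{"x":0,"y":0,"z":0,"ax":0,"ay":0,"az":0,"grip":4.0},{"x":0,"y":0,"z":0,"ax":0,"ay":0,"az":0,"grip":3.5}]' 30
python3 -m creep '[{"x":0,"y":0,"z":0,"ax":0,"ay":0,"az":0,"grip":3.5},{"x":0,"y":0,"z":0,"ax":0,"ay":0,"az":0,"grip":3.5},{"x":0,"y":0,"z":0,"ax":0,"ay":0,"az":0,"grip":3.5},{"x":0,"y":0,"z":0,"ax":0,"ay":0,"az":0,"grip":3.5},{"x":0,"y":0,"z":0,"ax":0,"ay":0,"az":0,"grip":3.5},{"x":0,"y":0,"z":0,"ax":0,"ay":0,"az":0,"grip":3.5},{"x":0,"y":0,"z":0,"ax":0,"ay":0,"az":0,"grip":3.5},{"x":0,"y":0,"z":0,"ax":0,"ay":0,"az":0,"grip":3.5}]' 30
```

```text
clock: 2.82
eef_pos: [0.5509, 0.2814, 0.0983]
tool_rot: [[0.146, 0.966, 0.212], [0.555, -0.257, 0.791], [0.819, 0.002, -0.574]]
force: [1.1, -0.7, -0.7]
grip_width: 0.743
grasp_force: 0.0
clock: 3.48
eef_pos: [0.5514, 0.2822, 0.0986]
tool_rot: [[0.144, 0.967, 0.212], [0.554, -0.257, 0.792], [0.82, 0.004, -0.572]]
force: [-0.6, -1.8, 5.9]
grip_width: 0.513
grasp_force: 32.3
```

```bash
cat >> h.py <<'E'
O=np.array([.520,-.1085,.05]);yaw=d2(2.7)
xr=np.array([np.cos(yaw),np.sin(yaw),0]);yr=np.array([-np.sin(yaw),np.cos(yaw),0]);Z=np.array([0,0,1.])
nn=-xr*np.sin(.24)+Z*np.cos(.24);sl=xr*np.cos(.24)+Z*np.sin(.24)
def Rplace(p=35):
    return fr(-np.cos(d2(p))*nn-np.sin(d2(p))*yr,sl)
def pplace(g,off,rad,h=.002,x=.074,p=35):
    """g: tip past axis, off: grip point above piece's middle, rad: radius, h: clearance"""
    return O+xr*x+Z*(.045+.245*x)+nn*(rad+h)+yr*off+Rplace(p)[:,2]*g
E
python3 - <<'E'
from h import *
from rig import r
s=r.state();p=s["eef_pos"];R=s["tool_rot"]
plan(p+[0,-.01,.15],R,3.5,n=5)
q=pplace(.0146,.007,.0225);print(q)
plan(q+[0,0,.13],Rplace(),3.5,p0=p+[0,-.01,.15],R0=R,n=15)
E
```

```text
5 rows
{"x":2.3,"y":0.1,"z":-1.9,"ax":0,"ay":0,"az":0,"grip":3.5},
{"x":2.4,"y":0,"z":-1.9,"ax":0,"ay":0,"az":0,"grip":3.5},
{"x":2.3,"y":0.1,"z":-1.8,"ax":0,"ay":0,"az":0,"grip":3.5},
{"x":2.4,"y":0.1,"z":-1.9,"ax":0,"ay":0,"az":0,"grip":3.5},
{"x":2.3,"y":0,"z":-1.9,"ax":0,"ay":0,"az":0,"grip":3.5},
end err mm [-0.2 -0.4 -0.2]
[ 0.59100501 -0.10652723  0.12531095]
15 rows
{"x":-1.3,"y":0.9,"z":-2,"ax":-0.7,"ay":-5.8,"az":-1.4,"grip":3.5},
{"x":-1.6,"y":0.9,"z":-1.8,"ax":-0.7,"ay":-5.8,"az":-1.4,"grip":3.5},
{"x":-1.7,"y":0.9,"z":-1.6,"ax":-0.7,"ay":-5.8,"az":-1.4,"grip":3.5},
{"x":-1.9,"y":0.8,"z":-1.5,"ax":-0.7,"ay":-5.8,"az":-1.4,"grip":3.5},
{"x":-2.1,"y":0.8,"z":-1.2,"ax":-0.7,"ay":-5.8,"az":-1.4,"grip":3.5},
{"x":-2.2,"y":0.8,"z":-1,"ax":-0.7,"ay":-5.8,"az":-1.4,"grip":3.5},
{"x":-2.3,"y":0.7,"z":-0.8,"ax":-0.7,"ay":-5.8,"az":-1.4,"grip":3.5},
{"x":-2.4,"y":0.7,"z":-0.5,"ax":-0.7,"ay":-5.8,"az":-1.4,"grip":3.5},
{"x":-2.4,"y":0.6,"z":-0.3,"ax":-0.7,"ay":-5.8,"az":-1.4,"grip":3.5},
{"x":-2.5,"y":0.6,"z":0,"ax":-0.7,"ay":-5.8,"az":-1.4,"grip":3.5},
{"x":-2.5,"y":0.5,"z":0.3,"ax":-0.7,"ay":-5.8,"az":-1.4,"grip":3.5},
{"x":-2.4,"y":0.5,"z":0.5,"ax":-0.7,"ay":-5.8,"az":-1.4,"grip":3.5},
{"x":-2.4,"y":0.3,"z":0.7,"ax":-0.7,"ay":-5.8,"az":-1.4,"grip":3.5},
{"x":-2.3,"y":0.4,"z":1,"ax":-0.7,"ay":-5.8,"az":-1.4,"grip":3.5},
{"x":-2.2,"y":0.2,"z":1.2,"ax":-0.7,"ay":-5.8,"az":-1.4,"grip":3.5},
end err mm [0.  0.4 0.3]
```

```bash
python3 -m creep '[{"x":2.3,"y":0.1,"z":-1.9,"ax":0,"ay":0,"az":0,"grip":3.5},{"x":2.4,"y":0,"z":-1.9,"ax":0,"ay":0,"az":0,"grip":3.5},{"x":2.3,"y":0.1,"z":-1.8,"ax":0,"ay":0,"az":0,"grip":3.5},{"x":2.4,"y":0.1,"z":-1.9,"ax":0,"ay":0,"az":0,"grip":3.5},{"x":2.3,"y":0,"z":-1.9,"ax":0,"ay":0,"az":0,"grip":3.5},{"x":-1.3,"y":0.9,"z":-2,"ax":-0.7,"ay":-5.8,"az":-1.4,"grip":3.5},{"x":-1.6,"y":0.9,"z":-1.8,"ax":-0.7,"ay":-5.8,"az":-1.4,"grip":3.5},{"x":-1.7,"y":0.9,"z":-1.6,"ax":-0.7,"ay":-5.8,"az":-1.4,"grip":3.5}]'
python3 - <<'E'
from h import *
from rig import r
s=r.state();print(s["qpos"].round(1))
plan(pplace(.0146,.007,.0225)+[0,0,.13],Rplace(),3.5,n=12)
E
```

```text
clock: 4.15
eef_pos: [0.5585, 0.1941, 0.2484]
tool_rot: [[0.139, 0.969, 0.203], [0.787, -0.232, 0.572], [0.601, 0.081, -0.795]]
force: [0.8, 1.2, -1.6]
grip_width: 0.511
grasp_force: 32.0
[ -5.4  10.9 -17.4  51.2  36.1  99.9]
12 rows
{"x":-1.9,"y":0.8,"z":-1.4,"ax":-0.8,"ay":-5.7,"az":-1.4,"grip":3.5},
{"x":-2.1,"y":0.9,"z":-1.2,"ax":-0.8,"ay":-5.7,"az":-1.4,"grip":3.5},
{"x":-2.1,"y":0.8,"z":-1,"ax":-0.8,"ay":-5.7,"az":-1.4,"grip":3.5},
{"x":-2.3,"y":0.7,"z":-0.8,"ax":-0.8,"ay":-5.7,"az":-1.4,"grip":3.5},
{"x":-2.4,"y":0.7,"z":-0.5,"ax":-0.8,"ay":-5.7,"az":-1.4,"grip":3.5},
{"x":-2.4,"y":0.6,"z":-0.3,"ax":-0.8,"ay":-5.7,"az":-1.4,"grip":3.5},
{"x":-2.5,"y":0.6,"z":0,"ax":-0.8,"ay":-5.7,"az":-1.4,"grip":3.5},
{"x":-2.4,"y":0.5,"z":0.2,"ax":-0.8,"ay":-5.7,"az":-1.4,"grip":3.5},
{"x":-2.5,"y":0.5,"z":0.5,"ax":-0.8,"ay":-5.7,"az":-1.4,"grip":3.5},
{"x":-2.3,"y":0.4,"z":0.7,"ax":-0.8,"ay":-5.7,"az":-1.4,"grip":3.5},
{"x":-2.3,"y":0.3,"z":1,"ax":-0.8,"ay":-5.7,"az":-1.4,"grip":3.5},
{"x":-2.2,"y":0.2,"z":1.2,"ax":-0.8,"ay":-5.7,"az":-1.4,"grip":3.5},
end err mm [-0.4  0.3 -0.2]
```

```bash
python3 -m creep '[{"x":-1.9,"y":0.8,"z":-1.4,"ax":-0.8,"ay":-5.7,"az":-1.4,"grip":3.5},{"x":-2.1,"y":0.9,"z":-1.2,"ax":-0.8,"ay":-5.7,"az":-1.4,"grip":3.5},{"x":-2.1,"y":0.8,"z":-1,"ax":-0.8,"ay":-5.7,"az":-1.4,"grip":3.5},{"x":-2.3,"y":0.7,"z":-0.8,"ax":-0.8,"ay":-5.7,"az":-1.4,"grip":3.5},{"x":-2.4,"y":0.7,"z":-0.5,"ax":-0.8,"ay":-5.7,"az":-1.4,"grip":3.5},{"x":-2.4,"y":0.6,"z":-0.3,"ax":-0.8,"ay":-5.7,"az":-1.4,"grip":3.5},{"x":-2.5,"y":0.6,"z":0,"ax":-0.8,"ay":-5.7,"az":-1.4,"grip":3.5},{"x":-2.4,"y":0.5,"z":0.2,"ax":-0.8,"ay":-5.7,"az":-1.4,"grip":3.5}]'
python3 -m creep '[{"x":-2.5,"y":0.5,"z":0.5,"ax":-0.8,"ay":-5.7,"az":-1.4,"grip":3.5},{"x":-2.3,"y":0.4,"z":0.7,"ax":-0.8,"ay":-5.7,"az":-1.4,"grip":3.5},{"x":-2.3,"y":0.3,"z":1,"ax":-0.8,"ay":-5.7,"az":-1.4,"grip":3.5},{"x":-2.2,"y":0.2,"z":1.2,"ax":-0.8,"ay":-5.7,"az":-1.4,"grip":3.5},{"x":0,"y":0,"z":0,"ax":0,"ay":0,"az":0,"grip":3.5},{"x":0,"y":0,"z":0,"ax":0,"ay":0,"az":0,"grip":3.5},{"x":0,"y":0,"z":0,"ax":0,"ay":0,"az":0,"grip":3.5},{"x":0,"y":0,"z":0,"ax":0,"ay":0,"az":0,"grip":3.5}]'
python3 - <<'E'
from h import *
from rig import r
c=r.camera("scene");cv2.imwrite("pics/s2.png",c["image"][:,:,::-1])
s=r.state();print(s["qpos"].round(1),s["eef_pos"]-pplace(.0146,.007,.0225))
# refine rack pose with full data: extents of wood
T=dict(np.load("top0.npz"));W=cloud(T);hsv=cv2.cvtColor(T["image"],cv2.COLOR_RGB2HSV)
m=(hsv[...,0]>=17)&(hsv[...,0]<35)&(hsv[...,2]>90)&(W[...,2]>.055)&(W[...,2]<.16)
m[:172]=0;m[366:]=0;m[:,:366]=0;m[:,472:]=0
q=(W[m]-O);X=q@xr;Y=q@yr
k=abs(Y)<.05
print(np.percentile(X[k],[0.2,1,50,99,99.8]).round(4))
f=(X>.02)&(X<.13)&(abs(Y)<.045)
print("floor",np.polyfit(X[f],q[f,2],1),np.polyfit(Y[f],q[f,2]-.245*X[f],1))
plan(pplace(.0146,.007,.0225),Rplace(),3.5,n=5)
E
```

```text
clock: 4.82
eef_pos: [0.5803, -0.0055, 0.2522]
tool_rot: [[0.113, 0.971, 0.213], [0.979, -0.072, -0.19], [-0.17, 0.23, -0.958]]
force: [0.4, -0.5, -1.2]
grip_width: 0.514
grasp_force: 32.0
clock: 5.48
eef_pos: [0.5915, -0.1038, 0.2537]
tool_rot: [[0.105, 0.969, 0.225], [0.834, 0.037, -0.551], [-0.542, 0.245, -0.804]]
force: [0.3, 0.2, -1.0]
grip_width: 0.511
grasp_force: 32.0
[  0.4  12.8 -14.1  47.7 -33.6  87.9] [0.00061669 0.0025968  0.12856787]
[-0.1381 -0.1358  0.0219  0.1497  0.1526]
floor [0.24503314 0.04513825] [0.00110512 0.04514077]
5 rows
{"x":1.3,"y":-0.6,"z":2.1,"ax":0,"ay":-0.2,"az":-0.1,"grip":3.5},
{"x":1.4,"y":-0.7,"z":2.1,"ax":0,"ay":-0.2,"az":-0.1,"grip":3.5},
{"x":1.4,"y":-0.6,"z":2.1,"ax":0,"ay":-0.2,"az":-0.1,"grip":3.5},
{"x":1.3,"y":-0.7,"z":2,"ax":0,"ay":-0.2,"az":-0.1,"grip":3.5},
{"x":1.4,"y":-0.6,"z":2.1,"ax":0,"ay":-0.2,"az":-0.1,"grip":3.5},
end err mm [ 0.  -0.2  0.3]
```

View pics/s2.png

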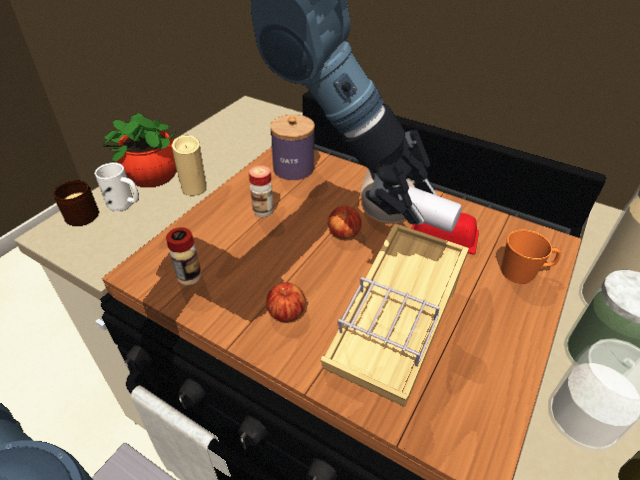

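The tin is held level at (435,210), above the mouth and lying across the lane. I'll lower it now.

```bash
python3 -m creep '[{"x":1.3,"y":-0.6,"z":2.1,"ax":0,"ay":-0.2,"az":-0.1,"grip":3.5},{"x":1.4,"y":-0.7,"z":2.1,"ax":0,"ay":-0.2,"az":-0.1,"grip":3.5},{"x":1.4,"y":-0.6,"z":2.1,"ax":0,"ay":-0.2,"az":-0.1,"grip":3.5},{"x":1.2,"y":-0.6,"z":1.8,"ax":0,"ay":-0.2,"az":-0.1,"grip":3.5},{"x":0.8,"y":-0.4,"z":1.3,"ax":0,"ay":-0.2,"az":-0.1,"grip":3.5},{"x":0.5,"y":-0.2,"z":0.7,"ax":0,"ay":0,"az":0,"grip":3.5},{"x":0.2,"y":-0.1,"z":0.3,"ax":0,"ay":0,"az":0,"grip":3.5},{"x":0,"y":0,"z":0,"ax":0,"ay":0,"az":0,"grip":3.5}]'
python3 - <<'E'
from h import *
from rig import r
s=r.state();e=s["eef_pos"]-pplace(.0146,.007,.0225);print(e,"n",e@nn,"force",s["force"])
print((s["tool_rot"].T@e*100).round(2), "up in tool",(s["tool_rot"].T@nn).round(3))
E
```

```text
clock: 6.2
eef_pos: [0.5904, -0.1071, 0.1261]
tool_rot: [[0.1, 0.97, 0.223], [0.822, 0.045, -0.567], [-0.56, 0.24, -0.793]]
force: [-0.2, -0.4, -0.5]
grip_width: 0.512
grasp_force: 30.0
[-0.00055598 -0.00061483  0.00082089] n 0.0009362572620572625 force [-0.18563377 -0.42188465 -0.49564094]
[-0.1  -0.04 -0.04] up in tool [-0.577  0.003 -0.817]
```

```bash
python3 -m creep '[{"x":0.1,"y":0,"z":0.2,"ax":0,"ay":0,"az":0,"grip":3.5},{"x":0,"y":0,"z":0,"ax":0,"ay":0,"az":0,"grip":3.5},{"x":0,"y":0,"z":0,"ax":0,"ay":0,"az":0,"grip":5.0},{"x":0,"y":0,"z":0,"ax":0,"ay":0,"az":0,"grip":5.5},{"x":0,"y":0,"z":0,"ax":0,"ay":0,"az":0,"grip":6.0},{"x":0,"y":0,"z":0,"ax":0,"ay":0,"az":0,"grip":6.0},{"x":0,"y":0,"z":0,"ax":0,"ay":0,"az":0,"grip":6.0},{"x":0,"y":0,"z":0,"ax":0,"ay":0,"az":0,"grip":6.0}]'
python3 -m creep '[{"x":-0.6,"y":0,"z":-0.8,"ax":0,"ay":0,"az":0,"grip":6.0},{"x":-0.6,"y":0,"z":-0.8,"ax":0,"ay":0,"az":0,"grip":6.0},{"x":-1.2,"y":0,"z":-1.6,"ax":0,"ay":0,"az":0,"grip":6.0},{"x":-1.7,"y":0,"z":-2.4,"ax":0,"ay":0,"az":0,"grip":6.0},{"x":-2.0,"y":0,"z":-2.9,"ax":0,"ay":0,"az":0,"grip":7.0},{"x":-2.0,"y":0,"z":-2.9,"ax":0,"ay":0,"az":0,"grip":8.5},{"x":-2.0,"y":0,"z":-2.9,"ax":0,"ay":0,"az":0,"grip":8.5},{"x":0,"y":0,"z":0,"ax":0,"ay":0,"az":0,"grip":8.5}]'
python3 - <<'E'
from h import *
from rig import r
c=r.camera("scene");cv2.imwrite("pics/s3.png",c["image"][:,:,::-1][150:420,160:560])
R=Rgrasp(75)
A=np.array([.655,.265,.105])
plan(A-R[:,2]*.10+[0,-.02,.06],R,8.5,n=16)
E
```

```text
clock: 6.87
eef_pos: [0.5911, -0.1076, 0.1226]
tool_rot: [[0.1, 0.97, 0.222], [0.823, 0.045, -0.566], [-0.559, 0.24, -0.794]]
force: [-0.4, -0.1, -0.6]
grip_width: 0.705
grasp_force: 0.2
clock: 7.53
eef_pos: [0.5516, -0.1101, 0.303]
tool_rot: [[0.109, 0.966, 0.234], [0.822, 0.045, -0.568], [-0.56, 0.254, -0.789]]
force: [1.7, -0.0, 1.7]
grip_width: 0.995
grasp_force: 0.0
16 rows
{"x":1.7,"y":0.5,"z":-0.5,"ax":0.8,"ay":5.4,"az":1.4,"grip":8.5},
{"x":1.8,"y":0.4,"z":-0.3,"ax":0.8,"ay":5.4,"az":1.4,"grip":8.5},
{"x":1.8,"y":0.3,"z":-0.1,"ax":0.8,"ay":5.4,"az":1.4,"grip":8.5},
{"x":1.9,"y":0.3,"z":-0,"ax":0.8,"ay":5.4,"az":1.4,"grip":8.5},
{"x":1.8,"y":0.3,"z":0.2,"ax":0.8,"ay":5.4,"az":1.4,"grip":8.5},
{"x":1.8,"y":0.2,"z":0.3,"ax":0.8,"ay":5.4,"az":1.4,"grip":8.5},
{"x":1.8,"y":0.2,"z":0.5,"ax":0.8,"ay":5.4,"az":1.4,"grip":8.5},
{"x":1.7,"y":0.2,"z":0.7,"ax":0.8,"ay":5.4,"az":1.4,"grip":8.5},
{"x":1.7,"y":0.1,"z":0.9,"ax":0.8,"ay":5.4,"az":1.4,"grip":8.5},
{"x":1.6,"y":0.1,"z":1,"ax":0.8,"ay":5.4,"az":1.4,"grip":8.5},
{"x":1.4,"y":0.1,"z":1.1,"ax":0.8,"ay":5.4,"az":1.4,"grip":8.5},
{"x":1.4,"y":0,"z":1.3,"ax":0.8,"ay":5.4,"az":1.4,"grip":8.5},
{"x":1.2,"y":0.1,"z":1.4,"ax":0.8,"ay":5.4,"az":1.4,"grip":8.5},
{"x":1.1,"y":0,"z":1.5,"ax":0.8,"ay":5.4,"az":1.4,"grip":8.5},
{"x":1,"y":0.1,"z":1.6,"ax":0.8,"ay":5.4,"az":1.4,"grip":8.5},
{"x":0.8,"y":-0,"z":1.6,"ax":0.8,"ay":5.4,"az":1.4,"grip":8.5},
end err mm [-0.1 -0.4  0.1]
```

View pics/s3.png

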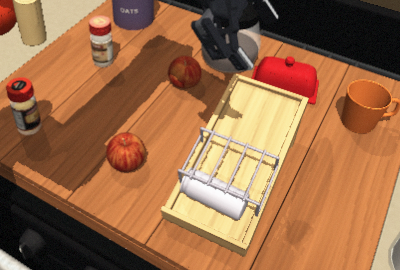

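The tin lies straight across and is rolling down under the cage (crop 212,195). The far jar is next.

```bash
python3 -m creep '[{"x":1.7,"y":0.5,"z":-0.5,"ax":0.8,"ay":5.4,"az":1.4,"grip":8.5},{"x":1.8,"y":0.4,"z":-0.3,"ax":0.8,"ay":5.4,"az":1.4,"grip":8.5},{"x":1.8,"y":0.3,"z":-0.1,"ax":0.8,"ay":5.4,"az":1.4,"grip":8.5},{"x":1.9,"y":0.3,"z":0,"ax":0.8,"ay":5.4,"az":1.4,"grip":8.5},{"x":1.8,"y":0.3,"z":0.2,"ax":0.8,"ay":5.4,"az":1.4,"grip":8.5},{"x":1.8,"y":0.2,"z":0.3,"ax":0.8,"ay":5.4,"az":1.4,"grip":8.5},{"x":1.8,"y":0.2,"z":0.5,"ax":0.8,"ay":5.4,"az":1.4,"grip":8.5},{"x":1.7,"y":0.2,"z":0.7,"ax":0.8,"ay":5.4,"az":1.4,"grip":8.5}]'
python3 -m creep '[{"x":1.7,"y":0.1,"z":0.9,"ax":0.8,"ay":5.4,"az":1.4,"grip":8.5},{"x":1.6,"y":0.1,"z":1,"ax":0.8,"ay":5.4,"az":1.4,"grip":8.5},{"x":1.4,"y":0.1,"z":1.1,"ax":0.8,"ay":5.4,"az":1.4,"grip":8.5},{"x":1.4,"y":0,"z":1.3,"ax":0.8,"ay":5.4,"az":1.4,"grip":8.5},{"x":1.2,"y":0.1,"z":1.4,"ax":0.8,"ay":5.4,"az":1.4,"grip":8.5},{"x":1.1,"y":0,"z":1.5,"ax":0.8,"ay":5.4,"az":1.4,"grip":8.5},{"x":1,"y":0.1,"z":1.6,"ax":0.8,"ay":5.4,"az":1.4,"grip":8.5},{"x":0.8,"y":0,"z":1.6,"ax":0.8,"ay":5.4,"az":1.4,"grip":8.5}]'
cat > j.py <<'E'
from h import *
from rig import r
# re-measure remaining pieces from the top view by red lid heights; check tin in the rack
c=r.camera("top");W=cloud(c);v=(c["range_z"]>0)&(W[...,2]>.12)&(W[...,2]<.165)
for n,x,y in(("jf",.655,.265),("jn",.425,.2665)):
    q=W[v&(np.hypot(W[...,0]-x,W[...,1]-y)<.04)]
    if len(q)>50:
        q=q[q[:,2]>np.percentile(q[:,2],98)-.006];print(n,cv2.minEnclosingCircle(q[:,:2].astype(np.float32)),q[:,2].max())
hsv=cv2.cvtColor(c["image"],cv2.COLOR_RGB2HSV)
q=(W-O);X=q@xr;Y=q@yr;f=q[...,2]-.045-.245*X
m=(X>-.125)&(X<.15)&(abs(Y)<.062)&(f>.028)&(f<.049)
if m.any(): print("above-floor tops X:",np.histogram(X[m],np.arange(-.13,.16,.02))[0],"Y pct",np.percentile(Y[m],[2,98]).round(3))
E
python3 - <<'E'
exec(open('j.py').read())
s=r.state();print(s["qpos"].round(1),s["eef_pos"])
R=Rgrasp(75);A=np.array([.655,.265,.105])
B=A-R[:,2]*.075;plan(B,R,8.5,n=3)
plan(A+R[:,2]*.014,R,8.5,p0=B,R0=R,n=5)
E
```

```text
clock: 8.25
eef_pos: [0.5903, 0.0287, 0.2546]
tool_rot: [[0.132, 0.971, 0.201], [0.973, -0.166, 0.16], [0.188, 0.175, -0.966]]
force: [-0.4, -0.3, -0.7]
grip_width: 0.998
grasp_force: 0.0
clock: 8.92
eef_pos: [0.6311, 0.1659, 0.2148]
tool_rot: [[0.17, 0.963, 0.207], [0.551, -0.267, 0.791], [0.817, -0.02, -0.576]]
force: [-0.5, 0.6, -0.8]
grip_width: 0.993
grasp_force: 0.0
jf ((0.6568335294723511, 0.2631802558898926), 0.022221125662326813) 0.15940764155732623
jn ((0.42514631152153015, 0.2660534083843231), 0.022148817777633667) 0.15961906458466363
above-floor tops X: [42 66 16  5  6 12  5  0  0  0  0  0  0  0] Y pct [0.043 0.062]
[-14.4  26.4 -11.7  52.   54.9  92. ] [0.62890718 0.16682584 0.20980516]
3 rows
{"x":-0.9,"y":0,"z":2.3,"ax":-0.2,"ay":0,"az":-0.6,"grip":8.5},
{"x":-0.9,"y":0.1,"z":2.3,"ax":-0.2,"ay":0,"az":-0.6,"grip":8.5},
{"x":-0.9,"y":-0,"z":2.2,"ax":-0.2,"ay":0,"az":-0.6,"grip":8.5},
end err mm [ 0.3 -0.1  0.6]
5 rows
{"x":0,"y":-0,"z":1.8,"ax":0,"ay":0,"az":0,"grip":8.5},
{"x":0,"y":0,"z":1.8,"ax":0,"ay":0,"az":0,"grip":8.5},
{"x":0,"y":0,"z":1.7,"ax":0,"ay":0,"az":0,"grip":8.5},
{"x":0,"y":0,"z":1.8,"ax":0,"ay":0,"az":0,"grip":8.5},
{"x":0,"y":0,"z":1.8,"ax":0,"ay":0,"az":0,"grip":8.5},
end err mm [-0.  0. -0.]
```

```bash
python3 -m creep '[{"x":-0.9,"y":0,"z":2.3,"ax":-0.2,"ay":0,"az":-0.6,"grip":8.5},{"x":-0.9,"y":0.1,"z":2.3,"ax":-0.2,"ay":0,"az":-0.6,"grip":8.5},{"x":-0.9,"y":0,"z":2.2,"ax":-0.2,"ay":0,"az":-0.6,"grip":8.5},{"x":0,"y":0,"z":1.8,"ax":0,"ay":0,"az":0,"grip":8.5},{"x":0,"y":0.1,"z":1.8,"ax":0,"ay":0,"az":0,"grip":8.5},{"x":0,"y":0,"z":1.8,"ax":0,"ay":0,"az":0,"grip":8.5},{"x":0,"y":0,"z":1.0,"ax":0,"ay":0,"az":0,"grip":8.5},{"x":0,"y":0,"z":0,"ax":0,"ay":0,"az":0,"grip":8.5}]'
python3 - <<'E'
from h import *
from rig import r
c=r.camera("scene");cv2.imwrite("pics/s4.png",c["image"][:,:,::-1][150:420,160:560])
s=r.state();R=Rgrasp(75);A=np.array([.656,.2645,.105]);print(s["qpos"].round(1))
plan(A+R[:,2]*.014,R,8.5,n=2)
E
```

```text
clock: 9.63
eef_pos: [0.655, 0.2553, 0.1148]
tool_rot: [[0.14, 0.967, 0.214], [0.564, -0.255, 0.785], [0.814, 0.011, -0.581]]
force: [-0.8, -0.8, 0.3]
grip_width: 0.994
grasp_force: 0.0
[ -5.1  31.1 -20.6  24.4  53.3 106.3]
2 rows
{"x":-0.1,"y":-0.1,"z":1.4,"ax":0.1,"ay":0.3,"az":0.3,"grip":8.5},
{"x":-0.2,"y":-0.1,"z":1.4,"ax":0.1,"ay":0.3,"az":0.3,"grip":8.5},
end err mm [ 0.1 -0.2  0. ]
```

View pics/s4.png

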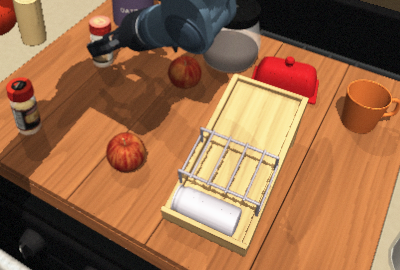

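The tin lies at the front stop (crop 206,210), the fingers are around the far jar (100,40), and the apples haven't moved.

```bash
python3 -m creep '[{"x":-0.1,"y":-0.1,"z":1.4,"ax":0.1,"ay":0.3,"az":0.3,"grip":8.5},{"x":-0.2,"y":-0.1,"z":1.4,"ax":0.1,"ay":0.3,"az":0.3,"grip":8.5},{"x":0,"y":0,"z":0,"ax":0,"ay":0,"az":0,"grip":8.5},{"x":0,"y":0,"z":0,"ax":0,"ay":0,"az":0,"grip":3.5},{"x":0,"y":0,"z":0,"ax":0,"ay":0,"az":0,"grip":3.5},{"x":0,"y":0,"z":0,"ax":0,"ay":0,"az":0,"grip":3.5},{"x":0,"y":0,"z":0,"ax":0,"ay":0,"az":0,"grip":3.2},{"x":0,"y":0,"z":0,"ax":0,"ay":0,"az":0,"grip":3.2}]' 30
python3 -m creep '[{"x":0,"y":0,"z":0,"ax":0,"ay":0,"az":0,"grip":3.2},{"x":0,"y":0,"z":0,"ax":0,"ay":0,"az":0,"grip":3.2},{"x":0,"y":0,"z":0,"ax":0,"ay":0,"az":0,"grip":3.2},{"x":0,"y":0,"z":0,"ax":0,"ay":0,"az":0,"grip":3.2},{"x":1.6,"y":0,"z":-1.2,"ax":0,"ay":0,"az":0,"grip":3.2},{"x":2.4,"y":0,"z":-1.7,"ax":0,"ay":0,"az":0,"grip":3.2},{"x":2.4,"y":0,"z":-1.8,"ax":0,"ay":0,"az":0,"grip":3.2},{"x":2.4,"y":0,"z":-1.8,"ax":0,"ay":0,"az":0,"grip":3.2}]' 30
python3 - <<'E'
from h import *
from rig import r
R=Rgrasp(75);s=r.state();print(s["qpos"].round(1),s["grip_width"])
plan(pplace(.014,.004,.0215)+[0,0,.12],Rplace(),3.2,n=16)
E
```

```text
clock: 10.35
eef_pos: [0.6608, 0.2744, 0.099]
tool_rot: [[0.146, 0.965, 0.216], [0.551, -0.261, 0.793], [0.822, 0.003, -0.57]]
force: [-0.9, -1.4, 3.1]
grip_width: 0.499
grasp_force: 32.9
clock: 11.02
eef_pos: [0.6581, 0.2718, 0.2069]
tool_rot: [[0.15, 0.966, 0.213], [0.552, -0.26, 0.792], [0.82, -0.001, -0.572]]
force: [0.2, -0.2, -0.8]
grip_width: 0.499
grasp_force: 32.8
[ -3.6  25.2 -15.2  33.8  53.5 109.5] 0.4987200429200989
16 rows
{"x":-1.2,"y":0.2,"z":-2.1,"ax":-0.7,"ay":-5.4,"az":-1.4,"grip":3.2},
{"x":-1.4,"y":0.2,"z":-2,"ax":-0.7,"ay":-5.4,"az":-1.4,"grip":3.2},
{"x":-1.5,"y":0.2,"z":-1.8,"ax":-0.7,"ay":-5.4,"az":-1.4,"grip":3.2},
{"x":-1.8,"y":0.2,"z":-1.7,"ax":-0.7,"ay":-5.4,"az":-1.4,"grip":3.2},
{"x":-1.9,"y":0.2,"z":-1.5,"ax":-0.7,"ay":-5.4,"az":-1.4,"grip":3.2},
{"x":-2,"y":0.1,"z":-1.4,"ax":-0.7,"ay":-5.4,"az":-1.4,"grip":3.2},
{"x":-2.2,"y":0.1,"z":-1.1,"ax":-0.7,"ay":-5.4,"az":-1.4,"grip":3.2},
{"x":-2.2,"y":0,"z":-0.9,"ax":-0.7,"ay":-5.4,"az":-1.4,"grip":3.2},
{"x":-2.3,"y":0,"z":-0.7,"ax":-0.7,"ay":-5.4,"az":-1.4,"grip":3.2},
{"x":-2.4,"y":-0,"z":-0.5,"ax":-0.7,"ay":-5.4,"az":-1.4,"grip":3.2},
{"x":-2.4,"y":-0.1,"z":-0.3,"ax":-0.7,"ay":-5.4,"az":-1.4,"grip":3.2},
{"x":-2.4,"y":-0.2,"z":0,"ax":-0.7,"ay":-5.4,"az":-1.4,"grip":3.2},
{"x":-2.5,"y":-0.2,"z":0.2,"ax":-0.7,"ay":-5.4,"az":-1.4,"grip":3.2},
{"x":-2.3,"y":-0.3,"z":0.4,"ax":-0.7,"ay":-5.4,"az":-1.4,"grip":3.2},
{"x":-2.3,"y":-0.4,"z":0.7,"ax":-0.7,"ay":-5.4,"az":-1.4,"grip":3.2},
{"x":-2.3,"y":-0.4,"z":0.8,"ax":-0.7,"ay":-5.4,"az":-1.4,"grip":3.2},
end err mm [-0.3 -0.1 -0. ]
```

```bash
python3 -m creep '[{"x":-1.2,"y":0.2,"z":-2.1,"ax":-0.7,"ay":-5.4,"az":-1.4,"grip":3.2},{"x":-1.4,"y":0.2,"z":-2,"ax":-0.7,"ay":-5.4,"az":-1.4,"grip":3.2},{"x":-1.5,"y":0.2,"z":-1.8,"ax":-0.7,"ay":-5.4,"az":-1.4,"grip":3.2},{"x":-1.8,"y":0.2,"z":-1.7,"ax":-0.7,"ay":-5.4,"az":-1.4,"grip":3.2},{"x":-1.9,"y":0.2,"z":-1.5,"ax":-0.7,"ay":-5.4,"az":-1.4,"grip":3.2},{"x":-2,"y":0.1,"z":-1.4,"ax":-0.7,"ay":-5.4,"az":-1.4,"grip":3.2},{"x":-2.2,"y":0.1,"z":-1.1,"ax":-0.7,"ay":-5.4,"az":-1.4,"grip":3.2},{"x":-2.2,"y":0,"z":-0.9,"ax":-0.7,"ay":-5.4,"az":-1.4,"grip":3.2}]'
python3 -m creep '[{"x":-2.3,"y":0,"z":-0.7,"ax":-0.7,"ay":-5.4,"az":-1.4,"grip":3.2},{"x":-2.4,"y":0,"z":-0.5,"ax":-0.7,"ay":-5.4,"az":-1.4,"grip":3.2},{"x":-2.4,"y":-0.1,"z":-0.3,"ax":-0.7,"ay":-5.4,"az":-1.4,"grip":3.2},{"x":-2.4,"y":-0.2,"z":0,"ax":-0.7,"ay":-5.4,"az":-1.4,"grip":3.2},{"x":-2.5,"y":-0.2,"z":0.2,"ax":-0.7,"ay":-5.4,"az":-1.4,"grip":3.2},{"x":-2.3,"y":-0.3,"z":0.4,"ax":-0.7,"ay":-5.4,"az":-1.4,"grip":3.2},{"x":-2.3,"y":-0.4,"z":0.7,"ax":-0.7,"ay":-5.4,"az":-1.4,"grip":3.2},{"x":-2.3,"y":-0.4,"z":0.8,"ax":-0.7,"ay":-5.4,"az":-1.4,"grip":3.2}]'
python3 - <<'E'
from h import *
from rig import r
r.camera("wrist")
plan(pplace(.014,.004,.0225)+nn*.02,Rplace(),3.2,n=4)
plan(pplace(.014,.004,.0225,h=.001),Rplace(),3.2,p0=pplace(.014,.004,.0225)+nn*.02,R0=Rplace(),n=2)
E
```

```text
clock: 11.68
eef_pos: [0.6252, 0.0799, 0.2258]
tool_rot: [[0.116, 0.971, 0.21], [0.976, -0.151, 0.159], [0.186, 0.186, -0.965]]
force: [0.5, -0.7, -0.9]
grip_width: 0.495
grasp_force: 32.8
clock: 12.35
eef_pos: [0.5913, -0.1098, 0.2443]
tool_rot: [[0.089, 0.97, 0.227], [0.826, 0.056, -0.561], [-0.556, 0.238, -0.796]]
force: [0.5, -0.5, -2.0]
grip_width: 0.494
grasp_force: 32.8
4 rows
{"x":1.4,"y":-0.6,"z":1.9,"ax":0,"ay":0,"az":0.2,"grip":3.2},
{"x":1.4,"y":-0.7,"z":1.9,"ax":0,"ay":0,"az":0.2,"grip":3.2},
{"x":1.4,"y":-0.6,"z":1.9,"ax":0,"ay":0,"az":0.2,"grip":3.2},
{"x":1.4,"y":-0.7,"z":1.8,"ax":0,"ay":0,"az":0.2,"grip":3.2},
end err mm [-0.5  0.6 -0.1]
2 rows
{"x":0.6,"y":0,"z":0.9,"ax":0,"ay":0,"az":0,"grip":3.2},
{"x":0.6,"y":0,"z":0.8,"ax":0,"ay":0,"az":0,"grip":3.2},
end err mm [-0.   0.1  0.2]
```

```bash
python3 -m creep '[{"x":1.4,"y":-0.6,"z":1.9,"ax":0,"ay":0,"az":0.2,"grip":3.2},{"x":1.4,"y":-0.7,"z":1.9,"ax":0,"ay":0,"az":0.2,"grip":3.2},{"x":1.4,"y":-0.6,"z":1.9,"ax":0,"ay":0,"az":0.2,"grip":3.2},{"x":1.4,"y":-0.7,"z":1.8,"ax":0,"ay":0,"az":0.2,"grip":3.2},{"x":0.6,"y":0,"z":0.8,"ax":0,"ay":0,"az":0,"grip":3.2},{"x":0.4,"y":0,"z":0.6,"ax":0,"ay":0,"az":0,"grip":3.2},{"x":0.2,"y":0,"z":0.3,"ax":0,"ay":0,"az":0,"grip":3.2},{"x":0,"y":0,"z":0,"ax":0,"ay":0,"az":0,"grip":3.2}]'
python3 - <<'E'
from h import *
from rig import r
s=r.state();e=s["eef_pos"]-pplace(.014,.004,.0225,h=0);print(e,"n",e@nn,"force",s["force"])
E
```

```text
clock: 13.07
eef_pos: [0.5947, -0.1052, 0.1278]
tool_rot: [[0.104, 0.968, 0.228], [0.829, 0.043, -0.557], [-0.549, 0.247, -0.798]]
force: [0.5, -0.4, -0.6]
grip_width: 0.498
grasp_force: 32.8
[0.00317704 0.00392767 0.0039067 ] n 0.002996396144722714 force [ 0.4528325  -0.39218261 -0.6092574 ]
```

```bash
python3 -m creep '[{"x":-0.1,"y":0,"z":0.4,"ax":0,"ay":0,"az":0,"grip":3.2},{"x":0,"y":0,"z":0,"ax":0,"ay":0,"az":0,"grip":3.2},{"x":0,"y":0,"z":0,"ax":0,"ay":0,"az":0,"grip":5.0},{"x":0,"y":0,"z":0,"ax":0,"ay":0,"az":0,"grip":5.5},{"x":0,"y":0,"z":0,"ax":0,"ay":0,"az":0,"grip":6.0},{"x":0,"y":0,"z":0,"ax":0,"ay":0,"az":0,"grip":6.0},{"x":0,"y":0,"z":0,"ax":0,"ay":0,"az":0,"grip":6.0},{"x":0,"y":0,"z":0,"ax":0,"ay":0,"az":0,"grip":6.0}]'
python3 -m creep '[{"x":-0.6,"y":0,"z":-0.8,"ax":0,"ay":0,"az":0,"grip":6.0},{"x":-0.6,"y":0,"z":-0.8,"ax":0,"ay":0,"az":0,"grip":6.0},{"x":-1.2,"y":0,"z":-1.6,"ax":0,"ay":0,"az":0,"grip":6.0},{"x":-1.7,"y":0,"z":-2.4,"ax":0,"ay":0,"az":0,"grip":6.0},{"x":-2.0,"y":0,"z":-2.9,"ax":0,"ay":0,"az":0,"grip":7.0},{"x":-2.0,"y":0,"z":-2.9,"ax":0,"ay":0,"az":0,"grip":8.5},{"x":-2.0,"y":0,"z":-2.9,"ax":0,"ay":0,"az":0,"grip":8.5},{"x":0,"y":0,"z":0,"ax":0,"ay":0,"az":0,"grip":8.5}]'
python3 -m creep '[{"x":0,"y":0,"z":0,"ax":0,"ay":0,"az":0,"grip":8.5},{"x":0,"y":0,"z":0,"ax":0,"ay":0,"az":0,"grip":8.5},{"x":0,"y":0,"z":0,"ax":0,"ay":0,"az":0,"grip":8.5},{"x":0,"y":0,"z":0,"ax":0,"ay":0,"az":0,"grip":8.5},{"x":0,"y":0,"z":0,"ax":0,"ay":0,"az":0,"grip":8.5},{"x":0,"y":0,"z":0,"ax":0,"ay":0,"az":0,"grip":8.5},{"x":0,"y":0,"z":0,"ax":0,"ay":0,"az":0,"grip":8.5},{"x":0,"y":0,"z":0,"ax":0,"ay":0,"az":0,"grip":8.5}]'
python3 - <<'E'
from h import *
from rig import r
c=r.camera("scene");cv2.imwrite("pics/s5.png",c["image"][:,:,::-1][150:420,160:560])
# near jar: approach azimuth 60
R=Rgrasp(60);A=np.array([.4252,.2665,.105])
plan(A-R[:,2]*.10+[0,-.02,.06],R,8.5,n=16)
E
```

```text
clock: 13.73
eef_pos: [0.595, -0.1086, 0.1245]
tool_rot: [[0.104, 0.968, 0.228], [0.829, 0.042, -0.557], [-0.549, 0.247, -0.798]]
force: [-0.1, -1.0, -0.4]
grip_width: 0.702
grasp_force: 0.1
clock: 14.4
eef_pos: [0.5544, -0.1131, 0.3046]
tool_rot: [[0.112, 0.965, 0.239], [0.828, 0.042, -0.559], [-0.55, 0.26, -0.794]]
force: [1.5, 0.2, 0.3]
grip_width: 0.994
grasp_force: 0.0
clock: 15.07
eef_pos: [0.5519, -0.1125, 0.2938]
tool_rot: [[0.103, 0.968, 0.227], [0.829, 0.042, -0.557], [-0.549, 0.246, -0.799]]
force: [0.1, 0.1, 0.3]
grip_width: 0.99
grasp_force: 0.0
16 rows
{"x":1.6,"y":-1,"z":-0.9,"ax":0.5,"ay":5.2,"az":2.3,"grip":8.5},
{"x":1.7,"y":-1.2,"z":-0.7,"ax":0.5,"ay":5.2,"az":2.3,"grip":8.5},
{"x":1.7,"y":-1.2,"z":-0.6,"ax":0.5,"ay":5.2,"az":2.3,"grip":8.5},
{"x":1.6,"y":-1.2,"z":-0.4,"ax":0.5,"ay":5.2,"az":2.3,"grip":8.5},
{"x":1.7,"y":-1.4,"z":-0.2,"ax":0.5,"ay":5.2,"az":2.3,"grip":8.5},
{"x":1.6,"y":-1.4,"z":-0.1,"ax":0.5,"ay":5.2,"az":2.3,"grip":8.5},
{"x":1.5,"y":-1.4,"z":0.1,"ax":0.5,"ay":5.2,"az":2.3,"grip":8.5},
{"x":1.5,"y":-1.6,"z":0.2,"ax":0.5,"ay":5.2,"az":2.3,"grip":8.5},
{"x":1.4,"y":-1.5,"z":0.4,"ax":0.5,"ay":5.2,"az":2.3,"grip":8.5},
{"x":1.3,"y":-1.7,"z":0.5,"ax":0.5,"ay":5.2,"az":2.3,"grip":8.5},
{"x":1.1,"y":-1.6,"z":0.6,"ax":0.5,"ay":5.2,"az":2.3,"grip":8.5},
{"x":1,"y":-1.7,"z":0.7,"ax":0.5,"ay":5.2,"az":2.3,"grip":8.5},
{"x":0.9,"y":-1.8,"z":0.9,"ax":0.5,"ay":5.2,"az":2.3,"grip":8.5},
{"x":0.8,"y":-1.8,"z":0.9,"ax":0.5,"ay":5.2,"az":2.3,"grip":8.5},
{"x":0.6,"y":-1.7,"z":1,"ax":0.5,"ay":5.2,"az":2.3,"grip":8.5},
{"x":0.4,"y":-1.8,"z":1.1,"ax":0.5,"ay":5.2,"az":2.3,"grip":8.5},
end err mm [0.5 0.1 0.3]
```

View pics/s5.png

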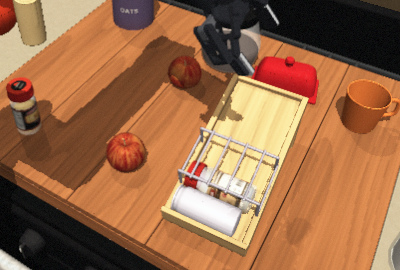

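The jar lies behind the tin (crop 215,185). I'll take the near jar at azimuth 75.

Run:
```python
from h import *
R=Rgrasp(75);A=np.array([.4252,.2665,.105])
plan(A-R[:,2]*.10+[0,-.02,.06],R,8.5,n=16)
```

```text
16 rows
{"x":1.6,"y":-0.9,"z":-0.8,"ax":0.7,"ay":5.4,"az":1.4,"grip":8.5},
{"x":1.6,"y":-1,"z":-0.7,"ax":0.7,"ay":5.4,"az":1.4,"grip":8.5},
{"x":1.7,"y":-1,"z":-0.5,"ax":0.7,"ay":5.4,"az":1.4,"grip":8.5},
{"x":1.7,"y":-1.1,"z":-0.3,"ax":0.7,"ay":5.4,"az":1.4,"grip":8.5},
{"x":1.7,"y":-1.1,"z":-0.1,"ax":0.7,"ay":5.4,"az":1.4,"grip":8.5},
{"x":1.7,"y":-1.2,"z":-0,"ax":0.7,"ay":5.4,"az":1.4,"grip":8.5},
{"x":1.6,"y":-1.2,"z":0.2,"ax":0.7,"ay":5.4,"az":1.4,"grip":8.5},
{"x":1.6,"y":-1.2,"z":0.3,"ax":0.7,"ay":5.4,"az":1.4,"grip":8.5},
{"x":1.5,"y":-1.3,"z":0.5,"ax":0.7,"ay":5.4,"az":1.4,"grip":8.5},
{"x":1.4,"y":-1.3,"z":0.7,"ax":0.7,"ay":5.4,"az":1.4,"grip":8.5},
{"x":1.3,"y":-1.3,"z":0.8,"ax":0.7,"ay":5.4,"az":1.4,"grip":8.5},
{"x":1.2,"y":-1.3,"z":1,"ax":0.7,"ay":5.4,"az":1.4,"grip":8.5},
{"x":1,"y":-1.4,"z":1,"ax":0.7,"ay":5.4,"az":1.4,"grip":8.5},
{"x":1,"y":-1.4,"z":1.2,"ax":0.7,"ay":5.4,"az":1.4,"grip":8.5},
{"x":0.7,"y":-1.3,"z":1.3,"ax":0.7,"ay":5.4,"az":1.4,"grip":8.5},
{"x":0.6,"y":-1.4,"z":1.4,"ax":0.7,"ay":5.4,"az":1.4,"grip":8.5},
end err mm [ 0.1  0.  -0.7]
```

```bash
python3 -m creep '[{"x":1.6,"y":-0.9,"z":-0.8,"ax":0.7,"ay":5.4,"az":1.4,"grip":8.5},{"x":1.6,"y":-1,"z":-0.7,"ax":0.7,"ay":5.4,"az":1.4,"grip":8.5},{"x":1.7,"y":-1,"z":-0.5,"ax":0.7,"ay":5.4,"az":1.4,"grip":8.5},{"x":1.7,"y":-1.1,"z":-0.3,"ax":0.7,"ay":5.4,"az":1.4,"grip":8.5},{"x":1.7,"y":-1.1,"z":-0.1,"ax":0.7,"ay":5.4,"az":1.4,"grip":8.5},{"x":1.7,"y":-1.2,"z":0,"ax":0.7,"ay":5.4,"az":1.4,"grip":8.5},{"x":1.6,"y":-1.2,"z":0.2,"ax":0.7,"ay":5.4,"az":1.4,"grip":8.5},{"x":1.6,"y":-1.2,"z":0.3,"ax":0.7,"ay":5.4,"az":1.4,"grip":8.5}]'
python3 -m creep '[{"x":1.5,"y":-1.3,"z":0.5,"ax":0.7,"ay":5.4,"az":1.4,"grip":8.5},{"x":1.4,"y":-1.3,"z":0.7,"ax":0.7,"ay":5.4,"az":1.4,"grip":8.5},{"x":1.3,"y":-1.3,"z":0.8,"ax":0.7,"ay":5.4,"az":1.4,"grip":8.5},{"x":1.2,"y":-1.3,"z":1,"ax":0.7,"ay":5.4,"az":1.4,"grip":8.5},{"x":1,"y":-1.4,"z":1,"ax":0.7,"ay":5.4,"az":1.4,"grip":8.5},{"x":1,"y":-1.4,"z":1.2,"ax":0.7,"ay":5.4,"az":1.4,"grip":8.5},{"x":0.7,"y":-1.3,"z":1.3,"ax":0.7,"ay":5.4,"az":1.4,"grip":8.5},{"x":0.6,"y":-1.4,"z":1.4,"ax":0.7,"ay":5.4,"az":1.4,"grip":8.5}]'
python3 - <<'E'
exec(open('j.py').read())
s=r.state();print(s["qpos"].round(1),s["eef_pos"])
R=Rgrasp(75);A=np.array([.4252,.2665,.105])
B=A-R[:,2]*.075;plan(B,R,8.5,n=3)
E
```

```text
clock: 15.78
eef_pos: [0.4783, 0.0284, 0.2595]
tool_rot: [[0.125, 0.967, 0.221], [0.972, -0.165, 0.169], [0.2, 0.193, -0.961]]
force: [-0.3, -0.6, -0.6]
grip_width: 0.995
grasp_force: 0.0
clock: 16.45
eef_pos: [0.4047, 0.1674, 0.2224]
tool_rot: [[0.145, 0.962, 0.231], [0.545, -0.272, 0.793], [0.826, 0.011, -0.564]]
force: [0.8, 0.5, -0.1]
grip_width: 0.997
grasp_force: 0.0
jn ((0.4250584840774536, 0.2662821114063263), 0.02211187221109867) 0.16067838619499453
above-floor tops X: [534 596 598 720 150  12   5   0   0   0   0   0   0   0] Y pct [-0.046  0.054]
[-24.    5.2 -41.2  55.7  55.   75.5] [0.39991407 0.16948972 0.21860445]
3 rows
{"x":-1.2,"y":-0,"z":2.4,"ax":0.2,"ay":-0.3,"az":-0.2,"grip":8.5},
{"x":-1.2,"y":-0.1,"z":2.4,"ax":0.2,"ay":-0.3,"az":-0.2,"grip":8.5},
{"x":-1.2,"y":0,"z":2.4,"ax":0.2,"ay":-0.3,"az":-0.2,"grip":8.5},
end err mm [-0.1  0.2  0.2]
```

```bash
python3 -m creep '[{"x":-1.2,"y":0,"z":2.4,"ax":0.2,"ay":-0.3,"az":-0.2,"grip":8.5},{"x":-1.2,"y":-0.1,"z":2.4,"ax":0.2,"ay":-0.3,"az":-0.2,"grip":8.5},{"x":-1.2,"y":0,"z":2.4,"ax":0.2,"ay":-0.3,"az":-0.2,"grip":8.5},{"x":0,"y":0,"z":1.8,"ax":0,"ay":0,"az":0,"grip":8.5},{"x":0,"y":0,"z":1.8,"ax":0,"ay":0,"az":0,"grip":8.5},{"x":0,"y":0,"z":1.8,"ax":0,"ay":0,"az":0,"grip":8.5},{"x":0,"y":0,"z":1.0,"ax":0,"ay":0,"az":0,"grip":8.5},{"x":0,"y":0,"z":0,"ax":0,"ay":0,"az":0,"grip":8.5}]'
python3 - <<'E'
from h import *
from rig import r
R=Rgrasp(75);A=np.array([.4252,.2665,.105]);print(r.state()["qpos"].round(1))
plan(A+R[:,2]*.014,R,8.5,n=2)
E
```

```text
clock: 17.17
eef_pos: [0.4279, 0.2559, 0.1135]
tool_rot: [[0.138, 0.967, 0.214], [0.564, -0.255, 0.785], [0.814, 0.012, -0.581]]
force: [-0.8, 0.9, 0.2]
grip_width: 0.994
grasp_force: 0.0
[ -8.2  12.  -52.9  15.3  53.9 101.2]
2 rows
{"x":-0.1,"y":-0.3,"z":1.3,"ax":0.1,"ay":0.3,"az":0.4,"grip":8.5},
{"x":-0,"y":-0.2,"z":1.4,"ax":0.1,"ay":0.3,"az":0.4,"grip":8.5},
end err mm [0.5 0.2 0.1]
```

```bash
python3 -m creep '[{"x":-0.1,"y":-0.3,"z":1.3,"ax":0.1,"ay":0.3,"az":0.4,"grip":8.5},{"x":0,"y":-0.2,"z":1.4,"ax":0.1,"ay":0.3,"az":0.4,"grip":8.5},{"x":0,"y":0,"z":0,"ax":0,"ay":0,"az":0,"grip":8.5},{"x":0,"y":0,"z":0,"ax":0,"ay":0,"az":0,"grip":3.5},{"x":0,"y":0,"z":0,"ax":0,"ay":0,"az":0,"grip":3.5},{"x":0,"y":0,"z":0,"ax":0,"ay":0,"az":0,"grip":3.5},{"x":0,"y":0,"z":0,"ax":0,"ay":0,"az":0,"grip":3.2},{"x":0,"y":0,"z":0,"ax":0,"ay":0,"az":0,"grip":3.2}]' 30
python3 -m creep '[{"x":0,"y":0,"z":0,"ax":0,"ay":0,"az":0,"grip":3.2},{"x":0,"y":0,"z":0,"ax":0,"ay":0,"az":0,"grip":3.2},{"x":0,"y":0,"z":0,"ax":0,"ay":0,"az":0,"grip":3.2},{"x":1.0,"y":0,"z":-0.7,"ax":0,"ay":0,"az":0,"grip":3.2},{"x":2.4,"y":0,"z":-1.7,"ax":0,"ay":0,"az":0,"grip":3.2},{"x":2.5,"y":0,"z":-1.8,"ax":0,"ay":0,"az":0,"grip":3.2},{"x":2.5,"y":0,"z":-1.8,"ax":0,"ay":0,"az":0,"grip":3.2},{"x":2.5,"y":0,"z":-1.8,"ax":0,"ay":0,"az":0,"grip":3.2}]' 30
python3 - <<'E'
from h import *
from rig import r
s=r.state();print(s["qpos"].round(1),s["grip_width"])
plan(pplace(.014,.004,.0225)+[0,0,.12],Rplace(),3.2,n=16)
E
```

```text
clock: 17.83
eef_pos: [0.4296, 0.2766, 0.0985]
tool_rot: [[0.15, 0.965, 0.215], [0.55, -0.263, 0.793], [0.822, -0.001, -0.57]]
force: [-0.8, -1.4, 3.8]
grip_width: 0.499
grasp_force: 34.9
clock: 18.5
eef_pos: [0.4273, 0.2749, 0.2319]
tool_rot: [[0.154, 0.965, 0.212], [0.552, -0.262, 0.792], [0.82, -0.005, -0.573]]
force: [1.0, 0.3, -1.1]
grip_width: 0.502
grasp_force: 34.7
[ -5.5  -0.2 -44.1  32.8  53.9 106.7] 0.50157723425108
16 rows
{"x":-1.1,"y":1.6,"z":-1.7,"ax":-0.7,"ay":-5.4,"az":-1.4,"grip":3.2},
{"x":-1.3,"y":1.6,"z":-1.6,"ax":-0.7,"ay":-5.4,"az":-1.4,"grip":3.2},
{"x":-1.5,"y":1.6,"z":-1.5,"ax":-0.7,"ay":-5.4,"az":-1.4,"grip":3.2},
{"x":-1.6,"y":1.6,"z":-1.3,"ax":-0.7,"ay":-5.4,"az":-1.4,"grip":3.2},
{"x":-1.8,"y":1.5,"z":-1.1,"ax":-0.7,"ay":-5.4,"az":-1.4,"grip":3.2},
{"x":-1.9,"y":1.5,"z":-0.9,"ax":-0.7,"ay":-5.4,"az":-1.4,"grip":3.2},
{"x":-2.1,"y":1.5,"z":-0.7,"ax":-0.7,"ay":-5.4,"az":-1.4,"grip":3.2},
{"x":-2.1,"y":1.4,"z":-0.5,"ax":-0.7,"ay":-5.4,"az":-1.4,"grip":3.2},
{"x":-2.2,"y":1.4,"z":-0.2,"ax":-0.7,"ay":-5.4,"az":-1.4,"grip":3.2},
{"x":-2.2,"y":1.3,"z":-0.1,"ax":-0.7,"ay":-5.4,"az":-1.4,"grip":3.2},
{"x":-2.3,"y":1.3,"z":0.2,"ax":-0.7,"ay":-5.4,"az":-1.4,"grip":3.2},
{"x":-2.3,"y":1.2,"z":0.4,"ax":-0.7,"ay":-5.4,"az":-1.4,"grip":3.2},
{"x":-2.2,"y":1.2,"z":0.7,"ax":-0.7,"ay":-5.4,"az":-1.4,"grip":3.2},
{"x":-2.3,"y":1.1,"z":0.8,"ax":-0.7,"ay":-5.4,"az":-1.4,"grip":3.2},
{"x":-2.1,"y":1,"z":1.1,"ax":-0.7,"ay":-5.4,"az":-1.4,"grip":3.2},
{"x":-2,"y":0.9,"z":1.3,"ax":-0.7,"ay":-5.4,"az":-1.4,"grip":3.2},
end err mm [-0.4  0.5 -0.1]
```

```bash
python3 -m creep '[{"x":-1.1,"y":1.6,"z":-1.7,"ax":-0.7,"ay":-5.4,"az":-1.4,"grip":3.2},{"x":-1.3,"y":1.6,"z":-1.6,"ax":-0.7,"ay":-5.4,"az":-1.4,"grip":3.2},{"x":-1.5,"y":1.6,"z":-1.5,"ax":-0.7,"ay":-5.4,"az":-1.4,"grip":3.2},{"x":-1.6,"y":1.6,"z":-1.3,"ax":-0.7,"ay":-5.4,"az":-1.4,"grip":3.2},{"x":-1.8,"y":1.5,"z":-1.1,"ax":-0.7,"ay":-5.4,"az":-1.4,"grip":3.2},{"x":-1.9,"y":1.5,"z":-0.9,"ax":-0.7,"ay":-5.4,"az":-1.4,"grip":3.2},{"x":-2.1,"y":1.5,"z":-0.7,"ax":-0.7,"ay":-5.4,"az":-1.4,"grip":3.2},{"x":-2.1,"y":1.4,"z":-0.5,"ax":-0.7,"ay":-5.4,"az":-1.4,"grip":3.2}]'
python3 -m creep '[{"x":-2.2,"y":1.4,"z":-0.2,"ax":-0.7,"ay":-5.4,"az":-1.4,"grip":3.2},{"x":-2.2,"y":1.3,"z":-0.1,"ax":-0.7,"ay":-5.4,"az":-1.4,"grip":3.2},{"x":-2.3,"y":1.3,"z":0.2,"ax":-0.7,"ay":-5.4,"az":-1.4,"grip":3.2},{"x":-2.3,"y":1.2,"z":0.4,"ax":-0.7,"ay":-5.4,"az":-1.4,"grip":3.2},{"x":-2.2,"y":1.2,"z":0.7,"ax":-0.7,"ay":-5.4,"az":-1.4,"grip":3.2},{"x":-2.3,"y":1.1,"z":0.8,"ax":-0.7,"ay":-5.4,"az":-1.4,"grip":3.2},{"x":-2.1,"y":1,"z":1.1,"ax":-0.7,"ay":-5.4,"az":-1.4,"grip":3.2},{"x":-2,"y":0.9,"z":1.3,"ax":-0.7,"ay":-5.4,"az":-1.4,"grip":3.2}]'
python3 - <<'E'
from h import *
from rig import r
r.camera("wrist");r.camera("wrist")
plan(pplace(.014,.004,.0225)+nn*.02,Rplace(),3.2,n=4)
E
```

```text
clock: 19.17
eef_pos: [0.51, 0.0814, 0.2385]
tool_rot: [[0.119, 0.971, 0.205], [0.975, -0.153, 0.159], [0.186, 0.181, -0.966]]
force: [-0.3, -0.2, -1.5]
grip_width: 0.504
grasp_force: 34.7
clock: 19.83
eef_pos: [0.592, -0.1092, 0.245]
tool_rot: [[0.088, 0.971, 0.223], [0.826, 0.054, -0.561], [-0.556, 0.233, -0.798]]
force: [0.5, -0.3, -2.3]
grip_width: 0.503
grasp_force: 34.7
4 rows
{"x":1.3,"y":-0.7,"z":1.9,"ax":-0,"ay":-0.1,"az":0.1,"grip":3.2},
{"x":1.3,"y":-0.6,"z":1.9,"ax":-0,"ay":-0.1,"az":0.1,"grip":3.2},
{"x":1.3,"y":-0.7,"z":2,"ax":-0,"ay":-0.1,"az":0.1,"grip":3.2},
{"x":1.4,"y":-0.7,"z":1.9,"ax":-0,"ay":-0.1,"az":0.1,"grip":3.2},
end err mm [-0.1  0.1 -0.5]
```

```bash
python3 -m creep '[{"x":1.3,"y":-0.7,"z":1.9,"ax":0,"ay":-0.1,"az":0.1,"grip":3.2},{"x":1.3,"y":-0.6,"z":1.9,"ax":0,"ay":-0.1,"az":0.1,"grip":3.2},{"x":1.3,"y":-0.7,"z":2,"ax":0,"ay":-0.1,"az":0.1,"grip":3.2},{"x":1.4,"y":-0.7,"z":1.9,"ax":0,"ay":-0.1,"az":0.1,"grip":3.2},{"x":0.6,"y":0,"z":0.8,"ax":0,"ay":0,"az":0,"grip":3.2},{"x":0.4,"y":0,"z":0.6,"ax":0,"ay":0,"az":0,"grip":3.2},{"x":0.2,"y":0,"z":0.3,"ax":0,"ay":0,"az":0,"grip":3.2},{"x":0,"y":0,"z":0,"ax":0,"ay":0,"az":0,"grip":3.2}]'
python3 - <<'E'
from h import *
from rig import r
s=r.state();e=s["eef_pos"]-pplace(.014,.004,.0225,h=0);print(e,"n",e@nn,"force",s["force"],(s["tool_rot"].T@e*100).round(2))
E
```

```text
clock: 20.6
eef_pos: [0.5934, -0.1086, 0.1283]
tool_rot: [[0.098, 0.97, 0.223], [0.825, 0.046, -0.563], [-0.556, 0.239, -0.796]]
force: [0.2, -0.4, -1.6]
grip_width: 0.51
grasp_force: 34.6
[0.00186538 0.00056563 0.00446339] n 0.0038862174659587806 force [ 0.22176611 -0.44915287 -1.56708204] [-0.18  0.29 -0.35]
```

```bash
python3 -m creep '[{"x":0.2,"y":0,"z":0.3,"ax":0,"ay":0,"az":0,"grip":3.2},{"x":0,"y":0,"z":0,"ax":0,"ay":0,"az":0,"grip":3.2},{"x":0,"y":0,"z":0,"ax":0,"ay":0,"az":0,"grip":5.0},{"x":0,"y":0,"z":0,"ax":0,"ay":0,"az":0,"grip":5.5},{"x":0,"y":0,"z":0,"ax":0,"ay":0,"az":0,"grip":6.0},{"x":0,"y":0,"z":0,"ax":0,"ay":0,"az":0,"grip":6.0},{"x":0,"y":0,"z":0,"ax":0,"ay":0,"az":0,"grip":6.0},{"x":0,"y":0,"z":0,"ax":0,"ay":0,"az":0,"grip":6.0}]'
python3 -m creep '[{"x":-0.6,"y":0,"z":-0.8,"ax":0,"ay":0,"az":0,"grip":6.0},{"x":-0.6,"y":0,"z":-0.8,"ax":0,"ay":0,"az":0,"grip":6.0},{"x":-1.2,"y":0,"z":-1.6,"ax":0,"ay":0,"az":0,"grip":6.0},{"x":-1.7,"y":0,"z":-2.4,"ax":0,"ay":0,"az":0,"grip":6.0},{"x":-2.0,"y":0,"z":-2.9,"ax":0,"ay":0,"az":0,"grip":7.0},{"x":-2.0,"y":0,"z":-2.9,"ax":0,"ay":0,"az":0,"grip":8.5},{"x":-2.0,"y":0,"z":-2.9,"ax":0,"ay":0,"az":0,"grip":8.5},{"x":0,"y":0,"z":0,"ax":0,"ay":0,"az":0,"grip":8.5}]'
python3 -m creep '[{"x":0,"y":0,"z":0,"ax":0,"ay":0,"az":0,"grip":8.5},{"x":0,"y":0,"z":0,"ax":0,"ay":0,"az":0,"grip":8.5},{"x":0,"y":0,"z":0,"ax":0,"ay":0,"az":0,"grip":8.5},{"x":0,"y":0,"z":0,"ax":0,"ay":0,"az":0,"grip":8.5},{"x":0,"y":0,"z":0,"ax":0,"ay":0,"az":0,"grip":8.5},{"x":0,"y":0,"z":0,"ax":0,"ay":0,"az":0,"grip":8.5},{"x":0,"y":0,"z":0,"ax":0,"ay":0,"az":0,"grip":8.5},{"x":0,"y":0,"z":0,"ax":0,"ay":0,"az":0,"grip":8.5}]'
python3 -m creep '[{"x":0,"y":0,"z":0,"ax":0,"ay":0,"az":0,"grip":8.5},{"x":0,"y":0,"z":0,"ax":0,"ay":0,"az":0,"grip":8.5},{"x":0,"y":0,"z":0,"ax":0,"ay":0,"az":0,"grip":8.5},{"x":0,"y":0,"z":0,"ax":0,"ay":0,"az":0,"grip":8.5},{"x":0,"y":0,"z":0,"ax":0,"ay":0,"az":0,"grip":8.5},{"x":0,"y":0,"z":0,"ax":0,"ay":0,"az":0,"grip":8.5},{"x":0,"y":0,"z":0,"ax":0,"ay":0,"az":0,"grip":8.5},{"x":0,"y":0,"z":0,"ax":0,"ay":0,"az":0,"grip":8.5}]'
python3 - <<'E'
exec(open('j.py').read())
c=r.camera("scene");cv2.imwrite("pics/s6.png",cv2.resize(c["image"][:,:,::-1][210:410,300:500],None,fx=3,fy=3))
E
```

```text
clock: 21.27
eef_pos: [0.5937, -0.1087, 0.1244]
tool_rot: [[0.098, 0.97, 0.223], [0.825, 0.046, -0.563], [-0.556, 0.239, -0.796]]
force: [-1.0, -0.1, 0.1]
grip_width: 0.701
grasp_force: 0.1
clock: 21.93
eef_pos: [0.5545, -0.1121, 0.3048]
tool_rot: [[0.106, 0.966, 0.234], [0.824, 0.046, -0.565], [-0.557, 0.253, -0.791]]
force: [0.8, 0.1, 1.6]
grip_width: 0.998
grasp_force: 0.0
clock: 22.6
eef_pos: [0.5518, -0.1116, 0.294]
tool_rot: [[0.097, 0.97, 0.222], [0.825, 0.046, -0.563], [-0.556, 0.238, -0.796]]
force: [-0.5, 0.5, 0.7]
grip_width: 0.993
grasp_force: 0.0
clock: 23.27
eef_pos: [0.5519, -0.1115, 0.2945]
tool_rot: [[0.098, 0.97, 0.223], [0.825, 0.046, -0.563], [-0.556, 0.239, -0.796]]
force: [0.4, 0.4, -0.7]
grip_width: 0.998
grasp_force: 0.0
above-floor tops X: [531 592 484 282 143  34  64   0   0   0   0   0   0   0] Y pct [-0.048  0.053]
```

View pics/s6.png

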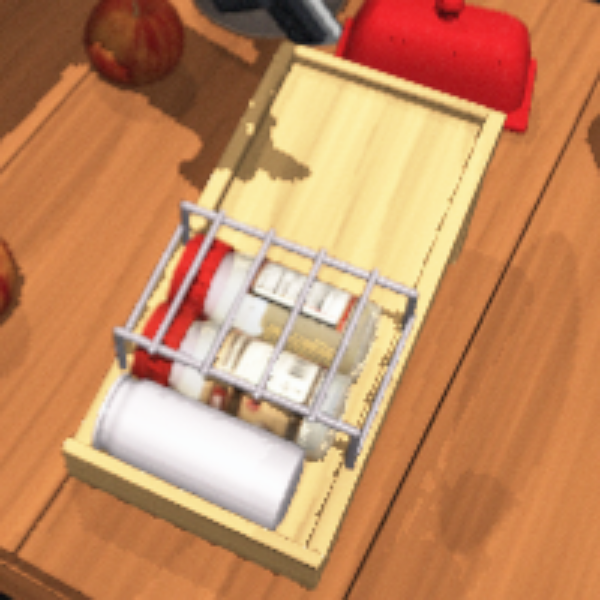

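The tin (200,450) lies at the stop, with the jars (240,380) and (290,310) in a row behind it. All three lie straight across the lane and the gripper is clear.

```bash
python3 -c "
from rig import r
print(r.finish_job())"
```

```text
the job is handed in; nothing more can be done
None
```

I loaded the tin and then both jars, and handed the job in at about 23 s; the last picture shows all three in a row against the front stop, with the gripper clear and the apples not touched, but no verdict came back.

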